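# Load the slide drying box, clamp it and put it under vacuum

### The job

Put the stained slides to dry under vacuum: lay every slide carrier that is out on the bench flat on the floor of the vacuum drying box, none on top of another, and shut the lid. Then swing the lid clamp fully round over the lid, and once that has released the interlock turn the vacuum valve fully open. Leave everything else on the bench where it stands.

Things in the scene. Friction and masses are not known exactly. Their poses are not given: they have to be found in the camera images.
- drybox: Vacuum drying box, a low open-topped aluminium chamber fixed to the bench. Origin at bench level under the chamber's centre; its x points from the front (console) to the back (lid hinge), y to the left, z up. Outside 140 (x) by 290 (y) mm, walls 10 mm, inside 120 by 270 mm; inner floor 15 mm and rim 60 mm above the bench. A dial gauge, up to 55 mm high, sticks out 55 mm from the right (-y) wall.
- drybox_floor (a point): Centre of the chamber's inner floor, 15 mm above the bench; axes as drybox.
- console (a point): Centre of the top of the grey console, 108 (x) by 186 (y) by 28 mm high, joined to the front of the box; axes as drybox. On it stand the clamp (right half) and the vacuum valve (left half), 84 mm apart. A flat steel interlock plate 96 mm across, up to 36 mm above the bench, turns with each, and the two mesh.
- lid (a joint): Hinge of the box's clear lid, rad: 0 shut flat on the rim, 1.57 upright, 1.9 fully back; it starts at 1.66 to 1.85. Stiff friction hinge: the lid stays wherever it is left and does not fall; about 4 to 8 N near its free edge moves it, all the way down until shut.
- lid_hinge (a point): Middle of the lid's hinge line, on the back rim (drybox x +71 mm, 61 mm above the bench), level with the underside of the shut lid; the line runs along drybox y. The lid is a clear panel in an aluminium edge frame, 146 mm from hinge to free edge, 296 mm wide, 12 mm thick.
- lid_edge (a point): Middle of the lid's free edge, on its outer face (the upper face when shut). A steel D-handle of 10 mm bar, 90 mm long across the lid, stands out 43 mm from the outer face, 80 mm from the hinge and in the middle of the width; the rest of the outer face is flat.
- clamp (a joint): Lid clamp, rad, growing anticlockwise seen from above: 0 free (latch arm lying along the front of the box, pointing right), 1.40 at its stop with the arm pointing straight back over the lid's front edge. It starts at 0 to 0.1. Friction about 0.1 N m; stays where left. Swung over before the lid is shut, the arm is in the lid's way. While the valve is open it cannot be turned back.
- clamp_grip (a point): Middle of the clamp's black T-handle, on its upright axis, 106 mm above the bench. The bar is 66 mm long, 14 wide, 93 to 115 mm above the bench, along drybox x turned by (joint value - 1.40) rad. Below it the steel latch arm, 18 mm wide, 75 to 83 mm above the bench, points the same way and reaches 73 mm from the axis.
- valve (a joint): Vacuum valve, rad, growing anticlockwise seen from above: 0 shut (start), 1.40 fully open at its stop. Friction about 0.06 N m. The interlock plates hold it at 0 (about 0.05 rad of play) until the clamp is within about 0.15 rad of its stop; do not force it before.
- valve_grip (a point): Middle of the valve's black bar handle, on its upright axis, 78.5 mm above the bench. The bar is 66 mm long, 14 wide, 65 to 87 mm above the bench, on a brass hub, along drybox x turned by (joint value + 0.17) rad: nearly front to back when shut, along the box (y) when open.
- carrier0: Slide carrier: a flat aluminium plate 84 long (its x) by 32 wide (its y) by 6 mm thick with a stained glass slide let into its upper face; 35 to 60 g. All carriers are alike; three or four of the four are there, lying on the bench paper left and right of the box. Origin at the centre of its underside.
- carrier1: Slide carrier: a flat aluminium plate 84 long (its x) by 32 wide (its y) by 6 mm thick with a stained glass slide let into its upper face; 35 to 60 g. All carriers are alike; three or four of the four are there, lying on the bench paper left and right of the box. Origin at the centre of its underside.
- carrier2: Slide carrier: a flat aluminium plate 84 long (its x) by 32 wide (its y) by 6 mm thick with a stained glass slide let into its upper face; 35 to 60 g. All carriers are alike; three or four of the four are there, lying on the bench paper left and right of the box. Origin at the centre of its underside.
- carrier3: Slide carrier: a flat aluminium plate 84 long (its x) by 32 wide (its y) by 6 mm thick with a stained glass slide let into its upper face; 35 to 60 g. All carriers are alike; three or four of the four are there, lying on the bench paper left and right of the box. Origin at the centre of its underside.
- petri: Bystander, to be left where it is: small open glass dish, 60 mm across, 15 mm high. Origin at the centre of its underside.
- forceps: Bystander, to be left where it is: steel forceps, 140 mm long, 8 mm high, lying along its x. Origin at the centre of its underside.
- stain_jar: Bystander, to be left where it is: stain jar with black cap, 52 mm across, 72 mm high. Origin at the centre of its underside.
- slide_box: Bystander, to be left where it is: open grey slide box, 95 by 90 by 30 mm. Origin at the centre of its underside.
- mortar: Bystander, to be left where it is: white porcelain mortar, 68 mm across, 50 mm high. Origin at the centre of its underside.
- wash_bottle: Bystander, to be left where it is: white wash bottle, 54 mm across, 150 mm high. Origin at the centre of its underside.
Things that resemble listed ones, but are neither listed nor needed, are in the scene too. What is shaped like the carrier3 but orange or red is not meant.

How it is judged:
By the outcome, as a careful person would: the job done as asked, in the order asked, and still so for the second after the job is handed in, with the robot touching nothing.
Of carrier0, carrier1, carrier2, carrier3 only 3 to 4 are there at a start; the rules pass over those that are not, and their reading is None.
At some moment in a run one of carrier0, carrier1, carrier2, carrier3 may be knocked a few centimetres aside while the robot is not near it.
Once in a run the grip may slacken for a moment while it holds something.
It also fails if it takes over 200 s, if anything falls off the work surface, if the arm or the gripper's body presses on something with over 40 N, if the wrist force passes 120 N, or if a joint passes its speed limit or range.

### The arm

A 6-joint arm with a two-finger parallel gripper is mounted at the origin on the work surface. World frame = base frame: x ahead of the robot, y to its left, z up, the work surface at z = 0. Lengths are in m, angles in rad, forces in N, time in s.
With the tool pointing down it reaches from about 0.325 to 0.875 m from the base axis. Payload 4.4 kg.
Tool frame: the origin (TCP) lies on the centre line of the jaws, within the pads' length; the fingertips stand 11 mm ahead of it and the grasp point (between the pads) lies 8 mm behind it; z points along the fingers, y is the direction in which the jaws open and shut (so a half turn about z gives the same grasp; the last joint's range is limited). The gripper opens to 85 mm and grips with 20 to 120 N. Pads are 22 mm wide; open, the fingers measure 114 mm over their backs; the gripper's body (76 mm by 85 mm) begins 54 mm behind the grasp point. The pads swing forward as they close: fully open they stand 13 mm farther back than shut.
Start: joints at [-1.472, 0.207, 1.542, -0, 1.393, -0.15], TCP at [0.142, -0.557, 0.222] pointing down, gripper open.
Joint ranges: [-2.73, 2.73], [-0.86, 2.22], [0.23, 2.46], [-1.11, 4.25], [0.08, 2.63], [-2.82, 2.82]. Speed limits (rad/s): [2.79, 2.79, 3.14, 3.14, 3.14, 3.14].

### API

Orientations are given as a unit quaternion [x, y, z, w].
In Python, from cell import * gives the robot as it stands.
- The arm moves only by the shell command python3 -m crank 'ROWS'. ROWS is JSON, one flat list of numbers, 5 for each row, row after row: the opening, from 0 (shut) to 1 (fully open), then the shift along the tool's x, y, z in cm, then the turn about the tool's z in rad. In form: [hand, dx, dy, dz, turn, hand, dx, dy, dz, turn, ...]. A call has 1 to 8 rows; each row is the pose to reach, as a shift and turn from the pose measured when the call began, along the tool's axes at that moment; what a row does not reach only later rows make up. A row lasts 1/8 s, in which the tool goes at most 62.5 mm and 10.7 degrees, less where a joint would pass 70% of its speed; a pose out of reach is approached as far as the arm can. A call with a gripper value outside its range is refused whole. The fingers move at their own pace and stop on an object; the grip force is fixed at half the most. Time passes only in rows, so rows that repeat a pose let the fingers close. It gives the time, the measured TCP pose, the force and the opening at its end, in the units of the state.
- get_obs(): the state, without advancing time (a new reading comes with each control period).
- capture(name): name is "scene" or "top"; returns a dict with "image" (384x512x3 uint8, red, green, blue), "fov_y" (degrees; the focal length in pixels is half the picture's height over the tangent of half this angle, whatever the lens; pixels are square), "cx", "cy" (the principal point, pixels), "rvec" (rotation vector, rad) and "tvec" (3), from world to camera coordinates, as OpenCV has them. Camera axes: x right, y down, z forward; pixel columns grow to the right and rows downward; lengths in m; the calibration is good to about 2 mm. A picture is of the moment at which its call begins. There is no depth.
- sign_off(): hands the job in, once; it reports no verdict.
The state is a dict: "time": time; "joint_positions": joint angles; "joint_velocities": joint speeds; "joint_efforts": joint torques, N m; "eef_pos": TCP position; "ee_rot": TCP orientation; "wrist_force": force on the tool from outside, world axes, zero at the start; "ft_torque": the same for the moment, N m; "finger_gap": opening from 0.0 (shut) to 1.0 (fully open).
Only numpy, scipy, OpenCV 4.12 (cv2) and the standard library are available. Lean on these libraries where they do the work, as an engineer would, in place of code of your own. Each camera call takes 0.05 s, during which the arm holds its last target.

## Working session

There is one attempt and no reset: what is moved stays moved. The work goes in short steps, Python scripts to look and compute and a shell command to move; the robot and the scene stay as the last step left them, time stands still between calls to the robot, and variables do not carry over. Pictures are saved under pics/ and viewed, and the job is handed in when it is done.

```bash
ls; mkdir -p pics; python3 - <<'E'
from cell import *
import cv2,numpy as np
print(get_obs())
for n in ("scene","top"):
    c=capture(n); cv2.imwrite(f"pics/{n}0.png",cv2.resize(c["image"][:,:,::-1],(800,600),interpolation=cv2.INTER_CUBIC))
    print(n,c["fov_y"],c["cx"],c["cy"],c["rvec"],c["tvec"])
E
```

```text
pics
{'time': 0.0, 'joint_positions': array([-1.47150675e+00,  2.07466059e-01,  1.54296635e+00, -1.66406733e-05,
        1.39351878e+00, -1.50503723e-01]), 'joint_velocities': array([ 0.00076759, -0.00018224, -0.0009201 ,  0.00084085,  0.00076531,
       -0.00030207]), 'joint_efforts': array([-2.56557243e-03, -3.83041048e+01, -2.91597891e+01, -4.92722538e-04,
        1.07329694e-02, -9.45923745e-06]), 'eef_pos': array([ 0.14204449, -0.55636198,  0.22089378]), 'ee_rot': array([ 9.92209673e-01,  1.24573570e-01,  2.20087445e-05, -1.17908950e-03]), 'wrist_force': array([-0.30109063, -0.20941435,  0.67471247]), 'ft_torque': array([-0.0135906 ,  0.01608681, -0.00783211]), 'finger_gap': 0.9987729713891715}
scene 45.6939710693103 253.430031295312 179.2173018639649 [ 2.09974658  1.29389756 -0.51108653] [-0.2000167  -0.27563449  2.04668459]
top 54.58992634804018 249.41290625954386 183.89999235730244 [ 2.12557109 -2.16026678  0.14080097] [0.01169765 0.52796043 1.10865898]
```

View pics/scene0.png

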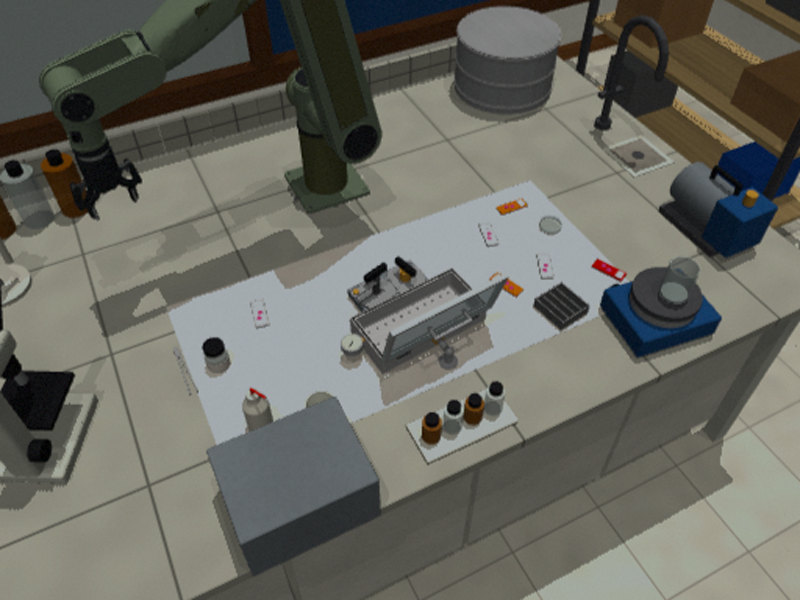

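View pics/top0.png

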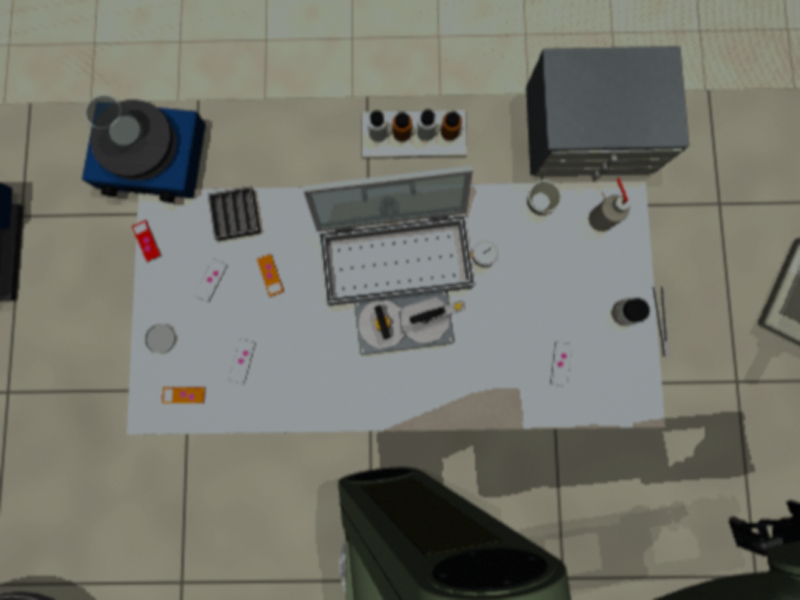

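The scene shows three white slide carriers with pink stains, at top-view (212,280), (242,361) and (561,363). Their lookalikes are orange (270,275), orange (184,395) and red (146,240). I'll check these in crops.

```bash
cat > h.py <<'E'
from cell import *
import cv2,numpy as np
def cam(n):
    c=capture(n); f=192/np.tan(np.radians(c["fov_y"])/2)
    K=np.array([[f,0,c["cx"]],[0,f,c["cy"]],[0,0,1]]); return c["image"],K,np.array(c["rvec"],float),np.array(c["tvec"],float)
def ray(C,uv,z):
    im,K,r,t=C; R=cv2.Rodrigues(r)[0]; o=-R.T@t
    d=R.T@np.linalg.inv(K)@np.array([uv[0],uv[1],1.]); return o+d*(z-o[2])/d[2]
def proj(C,P):
    return cv2.projectPoints(np.atleast_2d(np.array(P,float)),C[2],C[3],C[1],None)[0].reshape(-1,2)
def crop(C,x0,y0,x1,y1,s,name,gain=1.0):
    im=np.clip(C[0][y0:y1,x0:x1,::-1].astype(float)*gain,0,255).astype(np.uint8)
    cv2.imwrite("pics/"+name,cv2.resize(im,None,fx=s,fy=s,interpolation=cv2.INTER_CUBIC))
E
python3 - <<'E'
from h import *
C=cam("top"); 
crop(C,80,115,200,275,3.7,"a.png",1.4)
crop(C,190,105,320,235,4.5,"b.png",1.4)
crop(C,320,105,440,275,3.5,"c.png",1.4)
E
```

```text
(no output)
```

View pics/a.png

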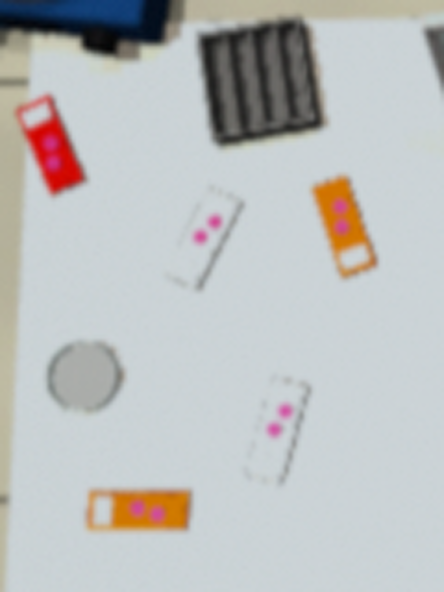

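View pics/b.png

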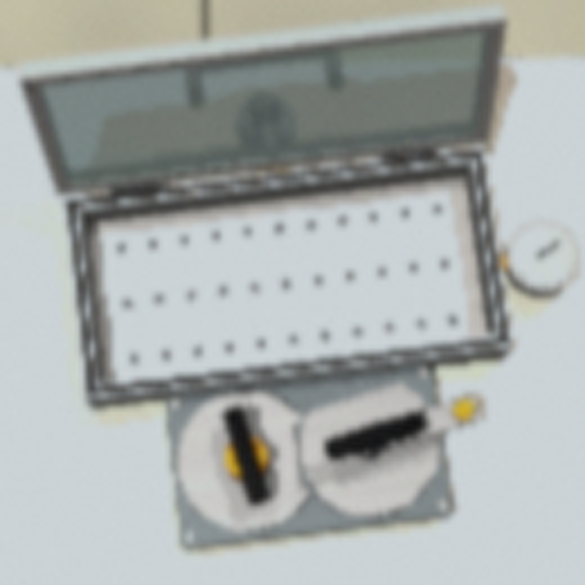

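View pics/c.png

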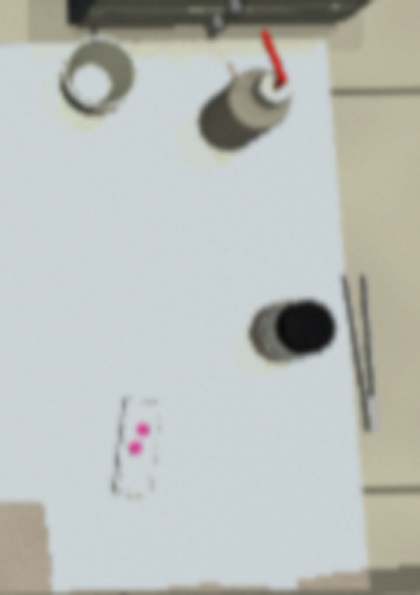

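```bash
python3 - <<'E'
from h import *
from scipy.optimize import least_squares
C=cam("top")
def src(p,s,x0,y0): return ((p[0]+.5)/s-.5+x0,(p[1]+.5)/s-.5+y0)
def fit(pts,L,W,name):
    P=np.array(pts)[:,:2]
    loc=np.array([[L/2,-W/2],[L/2,W/2],[-L/2,W/2],[-L/2,-W/2]])
    best=None
    for k in range(4):
      l=np.roll(loc,k,0)
      for g in (l,l[::-1]):
        def r(q):
            c,s=np.cos(q[2]),np.sin(q[2]); return ((g@np.array([[c,s],[-s,c]])+q[:2])-P).ravel()
        for a0 in (0,1.57,3.1,-1.57):
            o=least_squares(r,[*P.mean(0),a0])
            if best is None or o.cost<best.cost: best=o
    print(name,best.x.round(4),"rms mm",np.sqrt(best.cost/2)*1e3)
A=[(212,188),(243,204),(199,290),(168,275)]
B=[(275,377),(309,388),(281,484),(247,474)]
D=[(124,398),(158,402),(152,496),(113,493)]
fit([ray(C,src(p,3.7,80,115),.006) for p in A],.084,.032,"A")
fit([ray(C,src(p,3.7,80,115),.006) for p in B],.084,.032,"B")
fit([ray(C,src(p,3.5,320,105),.006) for p in D],.084,.032,"C")
R=[(68,200),(485,152),(510,350),(92,404)]
fit([ray(C,src(p,4.5,190,105),.060) for p in R],.14,.29,"box")
print("valve",ray(C,src((248,456),4.5,190,105),.087),"clamp",ray(C,src((376,433),4.5,190,105),.115))
print("console",[ray(C,src(p,4.5,190,105),.028).round(3) for p in [(183,548),(455,515)]])
E
```

```text
A [0.5537 0.3668 2.6905] rms mm 1.0518678407428739
B [0.3893 0.3009 2.8693] rms mm 1.1052487062236271
C [ 0.3752 -0.3328 -0.1419] rms mm 1.2015246547889538
box [ 0.58   -0.0112 -3.0363] rms mm 3.2413750818005265
valve [0.45619189 0.01738347 0.087     ] clamp [ 0.46712963 -0.06452091  0.115     ]
console [array([0.399, 0.064, 0.028]), array([ 0.419, -0.122,  0.028])]
```

```bash
cat > ov.py <<'E'
from h import *
import sys
def T(x,y,a): 
    c,s=np.cos(a),np.sin(a); return lambda P:np.array([[x+c*p[0]-s*p[1],y+s*p[0]+c*p[1],p[2]] for p in P])
def rect(l,w,z): return [[l/2,w/2,z],[l/2,-w/2,z],[-l/2,-w/2,z],[-l/2,w/2,z]]
def draw(C,items,x0,y0,x1,y1,s,name,gain=1.3):
    im=np.clip(C[0][y0:y1,x0:x1,::-1].astype(float)*gain,0,255).astype(np.uint8)
    im=cv2.resize(im,None,fx=s,fy=s,interpolation=cv2.INTER_CUBIC)
    for P,col in items:
        q=(proj(C,P)-[x0,y0]+.5)*s-.5
        cv2.polylines(im,[np.round(q*16).astype(np.int32).reshape(-1,1,2)],True,col,1,cv2.LINE_AA,4)
    cv2.imwrite("pics/"+name,im)
BOX=(0.580,-0.0112,0.1053)
E
python3 - <<'E'
from ov import *
from scipy.spatial.transform import Rotation
b=T(*BOX)
it=[(b(rect(.14,.29,.06)),(0,0,255)),(b(rect(.12,.27,.06)),(0,255,0)),(b(rect(.12,.27,.015)),(255,0,0))]
co=[[p[0]-.124,p[1],.028] for p in rect(.108,.186,0)]
it.append((b(co),(255,0,255)))
cars=[(.5537,.3668,2.6905),(.3893,.3009,2.8693),(.3752,-.3328,-.1419)]
it+=[(T(*c)(rect(.084,.032,.006)),(0,0,255)) for c in cars]
C=cam("top"); draw(C,it,190,105,320,235,4.5,"o1.png"); draw(C,it,80,115,200,275,3.7,"o2.png"); draw(C,it,320,200,400,270,6,"o2b.png")
S=cam("scene"); draw(S,it,210,150,340,250,6,"o3.png"); draw(S,it,290,120,400,200,6,"o4.png")
for c in [C,S]: print(-cv2.Rodrigues(c[2])[0].T@c[3])
E
```

```text
[ 0.36605047 -0.00762116  1.17215731]
[ 1.51140807 -0.52178953  1.32222547]
```

View pics/o1.png

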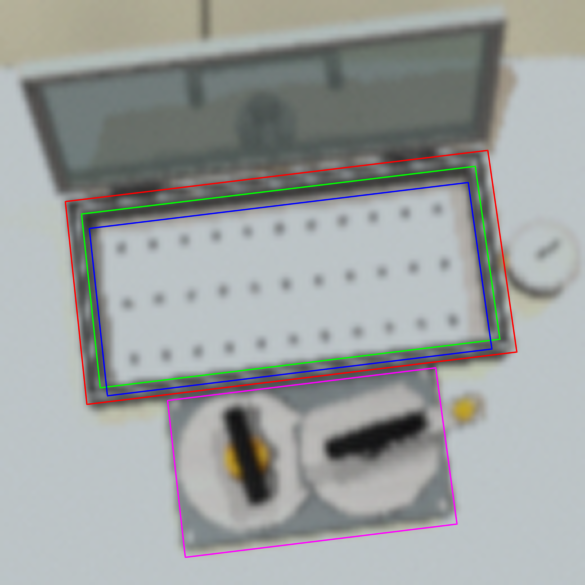

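View pics/o2.png

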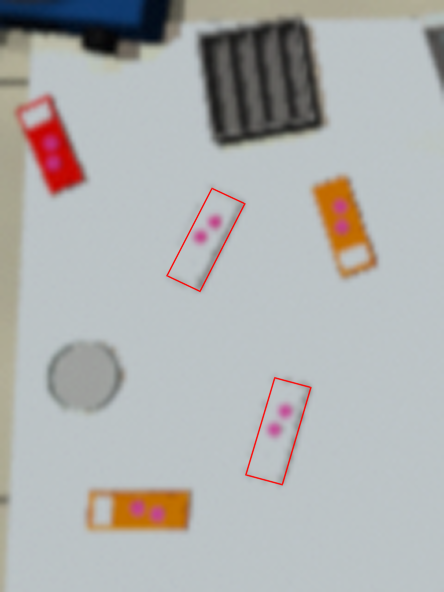

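View pics/o3.png

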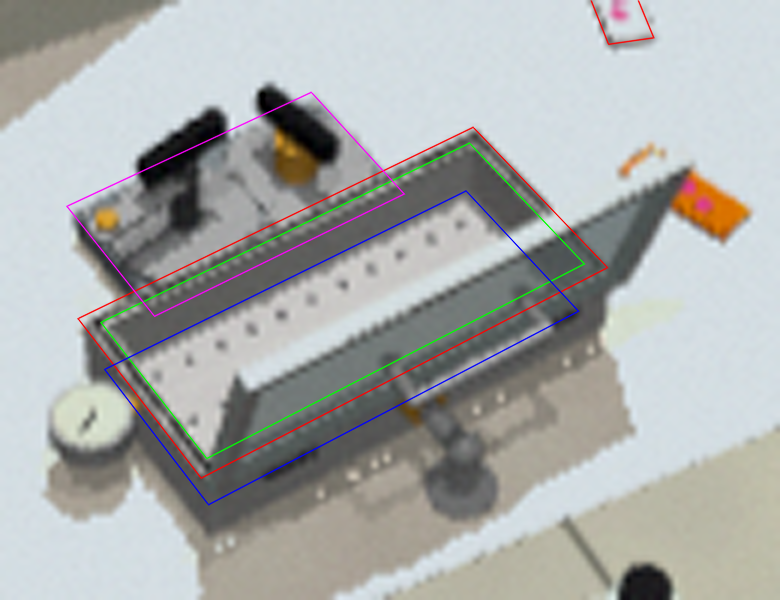

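View pics/o4.png

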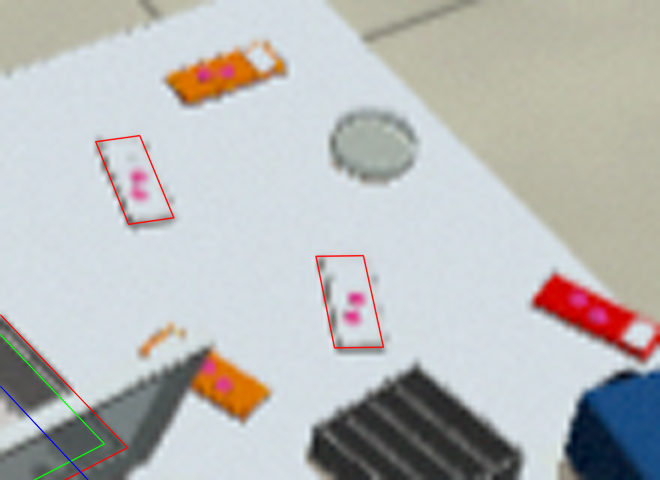

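View pics/o2b.png

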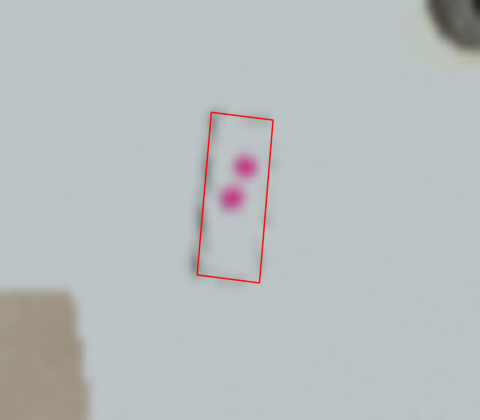

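```bash
python3 - <<'E'
from ov import *
from scipy.optimize import least_squares
C=cam("top");S=cam("scene")
def src(p,s,x0,y0): return ((p[0]+.5)/s-.5+x0,(p[1]+.5)/s-.5+y0)
top=[((.07,.145,.06),(69,202)),((.07,-.145,.06),(486,153)),((-.07,-.145,.06),(510,350)),((-.07,.145,.06),(92,404)),((-.178,.093,.028),(183,548)),((-.178,-.093,.028),(455,515))]
sc=[((-.07,-.145,.06),(84,322)),((-.07,.145,.06),(472,130)),((.07,-.145,.06),(205,473)),((-.178,-.093,.028),(76,222))]
P=[p for p,_ in top];UT=np.array([src(u,4.5,190,105) for _,u in top])
Q=[p for p,_ in sc];US=np.array([src(u,6,210,150) for _,u in sc])
for name,w in(("top",(1,0)),("scene",(0,1)),("both",(1,1))):
    r=lambda q:np.r_[w[0]*(proj(C,T(*q)(P))-UT).ravel(),w[1]*(proj(S,T(*q)(Q))-US).ravel()]
    o=least_squares(r,BOX); print(name,o.x.round(4),o.fun.round(1))
b=T(*o.x)
it=[(b(rect(.14,.29,.06)),(0,0,255)),(b(rect(.12,.27,.015)),(255,0,0)),(b([[p[0]-.124,p[1],.028] for p in rect(.108,.186,0)]),(255,0,255)),
(b([[-.124+.033*np.cos(.17),.042+.033*np.sin(.17),.087],[-.124-.033*np.cos(.17),.042-.033*np.sin(.17),.087]]),(0,255,255)),
(b([[-.124,-.042,.115],[-.124,-.042,.083]]),(0,255,255))]
draw(C,it,190,105,320,235,4.5,"p1.png");draw(S,it,210,150,340,250,6,"p3.png")
E
```

```text
top [ 0.5818 -0.0111  0.1043] [-0.9 -0.8  0.3 -1.2  1.3 -0.2 -1.3 -0.7  0.3  1.4  0.2  1.4 -0.  -0.
  0.  -0.  -0.   0.  -0.  -0. ]
scene [ 0.5835 -0.0094  0.1144] [-0.  -0.  -0.  -0.   0.  -0.  -0.  -0.   0.   0.   0.   0.  -0.2  0.2
  0.6 -0.2  0.5  1.5 -1.1 -1.9]
both [ 0.5823 -0.0105  0.1079] [-1.2 -0.8 -0.  -1.5  1.2 -0.5 -1.4 -0.7  0.3  1.3  0.2  1.1 -0.6 -0.2
  0.5 -0.2 -0.2  1.2 -1.3 -2.3]
```

View pics/p1.png

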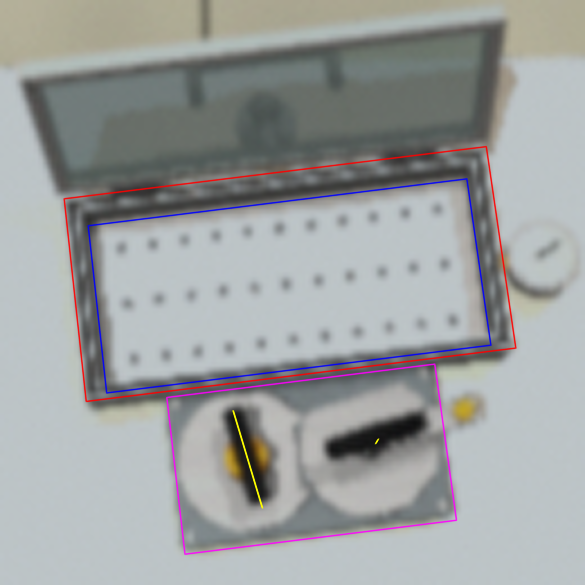

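View pics/p3.png

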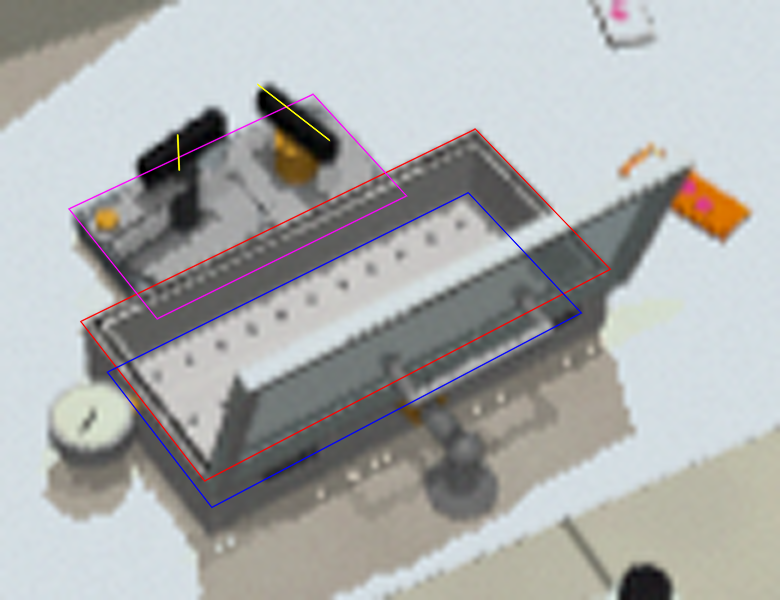

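Three carriers are confirmed: A (.554,.367), B (.389,.301) and C (.375,-.333). The orange and red ones are excluded. I'll fetch C first, and a helper will work out how far to go.

```bash
sed -i 's/^BOX=.*/BOX=(0.5818,-0.0107,0.106)/' ov.py; cat >> ov.py <<'E'
from scipy.spatial.transform import Rotation as Ro
def go(x,y,z,yaw):
    o=get_obs(); R=Ro.from_quat(o["ee_rot"]).as_matrix(); p=np.array(o["eef_pos"])
    d=R.T@(np.array([x,y,z])-p)*100
    y0=np.arctan2(R[1,0],R[0,0]); tw=-(yaw-y0); tw=(tw+np.pi)%(2*np.pi)-np.pi
    print("t",round(o["time"],1),"tcp",p.round(4),"yaw",round(y0,3),"tilt",np.degrees(np.arccos(-R[2,2])).round(2),"F",o["wrist_force"].round(1),"M",o["ft_torque"].round(2),"gap",round(o["finger_gap"],3),"q6",o["joint_positions"][5].round(2))
    print("  d",d.round(2),"turn",round(tw,3),"rows",max(np.linalg.norm(d)/6.25,abs(tw)/.187).round(1))
def box(x,y,z): return T(*BOX)([[x,y,z]])[0]
E
python3 -c "
from ov import *
go(.3752,-.3328,.10,-.1419)"
```

```text
t 0.4 tcp [ 0.1421 -0.5571  0.2219] yaw 0.25 tilt 0.02 F [-0.2 -0.2 -0.6] M [ 0.03 -0.01 -0.02] gap 1.003 q6 -0.15
  d [ 28.13 -15.96  12.2 ] turn 0.392 rows 5.5
```

```bash
python3 -m crank '[0.6,28.1,-16,6,0.39,0.6,28.1,-16,10,0.39,0.6,28.1,-16,12,0.39,0.6,28.1,-16,12,0.39,0.6,28.1,-16,12,0.39,0.6,28.1,-16,12,0.39,0.6,28.1,-16,12,0.39,0.6,28.1,-16,12,0.39]'; python3 - <<'E'
from ov import *
go(.3752,-.3328,.025,-.1419)
C=cam("top"); draw(C,[(T(.3752,-.3328,-.1419)(rect(.084,.032,.006)),(0,0,255))],320,180,420,270,6,"q1.png")
S=cam("scene"); draw(S,[(T(.3752,-.3328,-.1419)(rect(.084,.032,.006)),(0,0,255))],120,120,240,220,6,"q2.png")
E
```

```text
time: 1.4
eef_pos: [0.3749, -0.3333, 0.1025]
ee_rot: [0.998, -0.07, 0.0, 0.0]
wrist_force: [-0.8, 1.1, 0.4]
finger_gap: 0.601
t 1.4 tcp [ 0.3749 -0.3333  0.1025] yaw -0.14 tilt 0.05 F [-0.8  1.1  0.4] M [ 0.05 -0.02  0.02] gap 0.601 q6 0.81
  d [ 0.02 -0.06  7.75] turn 0.002 rows 1.2
```

View pics/q1.png

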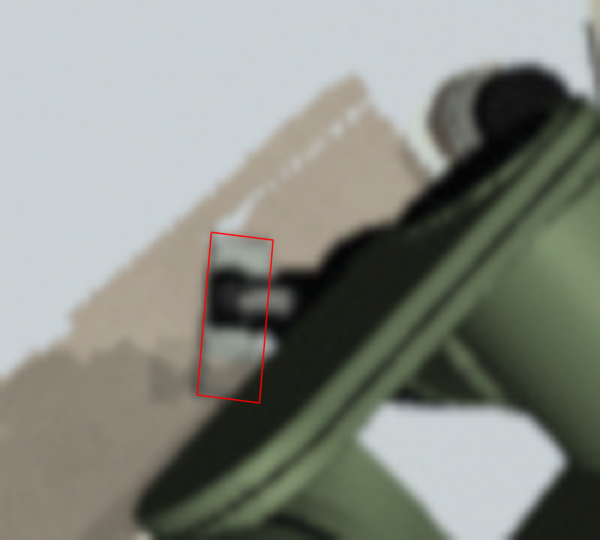

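View pics/q2.png

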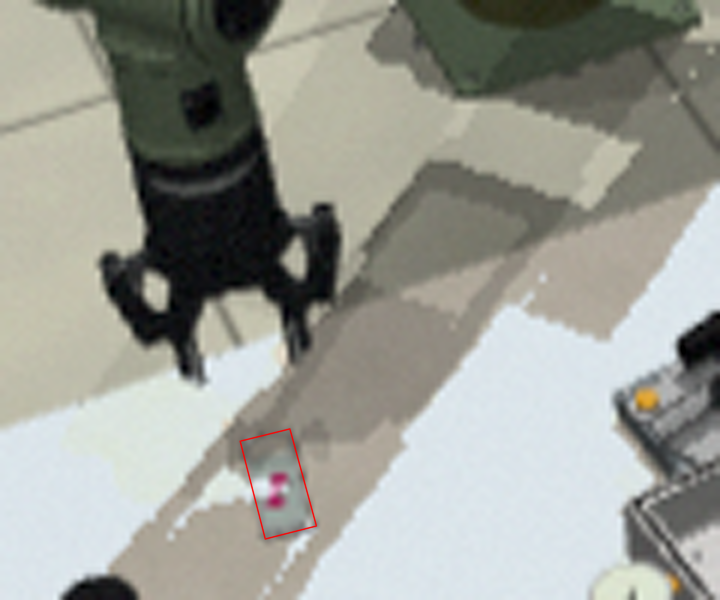

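The red outline sits on carrier C in both views, and the jaws are above it at scene-crop (240,360). Descending now.

```bash
python3 -m crank '[0.6,0,0,4,0,0.6,0,0,7,0,0.6,0,0,7.8,0,0.6,0,0,8.5,0,0.6,0,0,8.5,0]'
```

```text
time: 2.12
eef_pos: [0.375, -0.335, 0.0185]
ee_rot: [0.997, -0.071, 0.001, 0.001]
wrist_force: [0.2, -0.6, 0.3]
finger_gap: 0.6
```

```bash
python3 -m crank '[0.6,0,-0.1,0.4,0,0.6,0,-0.1,0.4,0,0.3,0,-0.1,0.4,0,0.3,0,-0.1,0.4,0,0.3,0,-0.1,0.4,0,0.3,0,-0.1,0.4,0]'
```

```text
time: 2.88
eef_pos: [0.3752, -0.334, 0.0145]
ee_rot: [0.997, -0.071, 0.001, 0.001]
wrist_force: [0.5, -0.2, -0.3]
finger_gap: 0.301
```

```bash
python3 -m crank '[0.6,0,0,-0.2,0,0.6,0,0,0,0,0.6,0,0,0.5,0,0.6,0,0,0.5,0,0.3,0,0,0.5,0,0.3,0,0,0.5,0,0.3,0,0,0.5,0,0.3,0,0,0.5,0]'
```

```text
time: 3.88
eef_pos: [0.3753, -0.3341, 0.0096]
ee_rot: [0.997, -0.071, 0.001, 0.001]
wrist_force: [-0.8, 0.4, 0.4]
finger_gap: 0.303
```

```bash
python3 - <<'E'
from ov import *
go(.3752,-.3328,.005,-.1419)
S=cam("scene"); draw(S,[(T(.3752,-.3328,-.1419)(rect(.084,.032,.006)),(0,0,255))],130,160,200,220,10,"q3.png")
E
```

```text
t 3.9 tcp [ 0.3753 -0.3341  0.0096] yaw -0.142 tilt 0.18 F [-0.8  0.4  0.4] M [ 0.02  0.   -0.04] gap 0.303 q6 0.81
  d [-0.03 -0.12  0.46] turn -0.0 rows 0.1
```

View pics/q3.png

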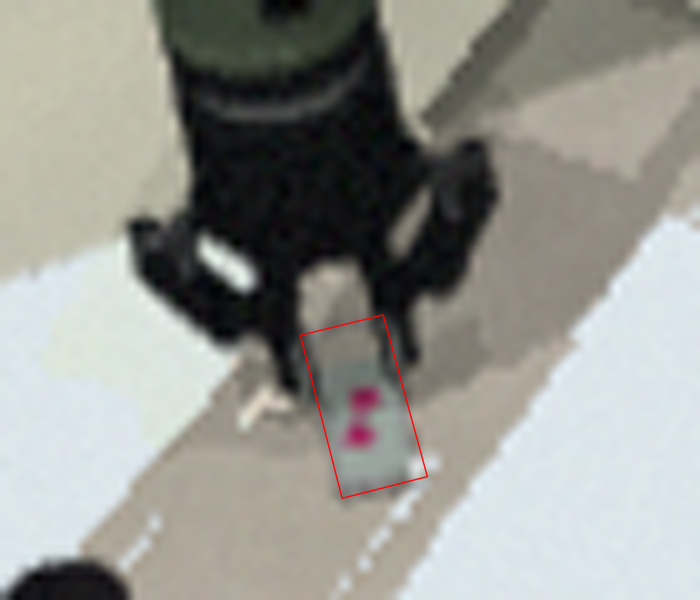

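The fingers straddle the plate, at crop (305,370) and (400,350). They just need to close further.

```bash
python3 -m crank '[0.1,0,0,-0.1,0,0.1,0,0,-0.1,0,0.1,0,0,-0.1,0,0.1,0,0,-0.1,0]'
```

```text
time: 4.42
eef_pos: [0.3752, -0.3341, 0.0106]
ee_rot: [0.997, -0.071, 0.001, 0.001]
wrist_force: [0.0, 0.3, 0.7]
finger_gap: 0.099
```

```bash
python3 - <<'E'
from ov import *
S=cam("scene"); draw(S,[(T(.3752,-.3328,-.1419)(rect(.084,.032,.006)),(0,0,255))],130,160,200,220,10,"q4.png")
C=cam("top"); draw(C,[(T(.3752,-.3328,-.1419)(rect(.084,.032,.006)),(0,0,255))],320,180,420,270,6,"q5.png")
print(proj(S,[[.3752,-.3341,.0106],[.3752,-.3341,0]]))
E
```

```text
[[165.28931936 199.33395627]
 [165.70939915 201.13876126]]
```

View pics/q4.png

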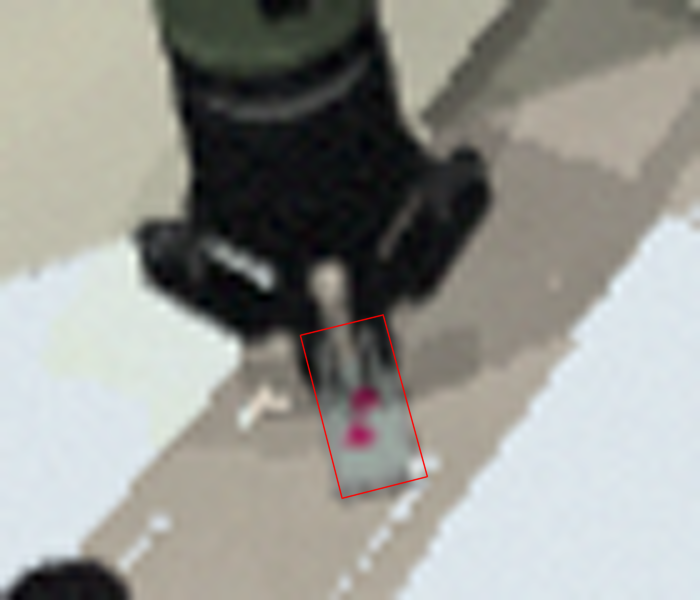

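View pics/q5.png

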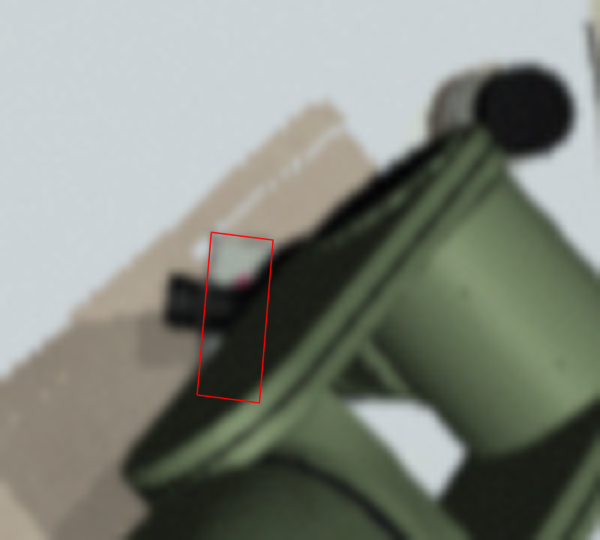

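```bash
python3 -m crank '[0.6,0,0,-0.3,0,0.6,0,0,-0.3,0,0.6,0,0,-0.1,0,0.6,0,0,0.2,0,0.6,0,0,0.4,0,0.6,0,0,0.4,0]'; python3 -m crank '[0.6,0,0,0.2,0,0.6,0,0,0.2,0]'
```

```text
time: 5.28
eef_pos: [0.375, -0.3338, 0.0062]
ee_rot: [0.997, -0.071, 0.001, 0.001]
wrist_force: [0.6, -0.4, -0.0]
finger_gap: 0.602
time: 5.52
eef_pos: [0.3749, -0.3336, 0.004]
ee_rot: [0.997, -0.071, 0.001, 0.001]
wrist_force: [0.2, -0.9, 1.6]
finger_gap: 0.595
```

```bash
python3 -m crank '[0.6,0,0,0.1,0,0.6,0,0,0.1,0]'; python3 -m crank '[0.6,0,0,0.1,0,0.6,0,0,0.1,0]'
```

```text
time: 5.78
eef_pos: [0.3748, -0.3335, 0.0029]
ee_rot: [0.997, -0.071, 0.0, 0.001]
wrist_force: [0.1, -0.3, 0.2]
finger_gap: 0.603
time: 6.02
eef_pos: [0.3748, -0.3335, 0.0019]
ee_rot: [0.997, -0.071, 0.0, 0.001]
wrist_force: [-0.5, 0.5, -1.2]
finger_gap: 0.601
```

```bash
python3 -m crank '[0.45,0,0,0,0,0.45,0,0,0,0,0.45,0,0,0,0]'; python3 -m crank '[0.3,0,0,0,0,0.3,0,0,0,0,0.3,0,0,0,0]'
```

```text
time: 6.4
eef_pos: [0.3748, -0.3335, 0.0019]
ee_rot: [0.997, -0.071, 0.0, 0.001]
wrist_force: [0.3, -0.5, 0.2]
finger_gap: 0.446
time: 6.78
eef_pos: [0.3748, -0.3335, 0.0019]
ee_rot: [0.997, -0.071, 0.0, 0.001]
wrist_force: [0.3, 0.2, 0.3]
finger_gap: 0.296
```

```bash
python3 - <<'E'
from ov import *
S=cam("scene"); draw(S,[(T(.3752,-.3328,-.1419)(rect(.084,.032,.006)),(0,0,255))],130,160,200,220,10,"q6.png")
E
```

```text
(no output)
```

View pics/q6.png

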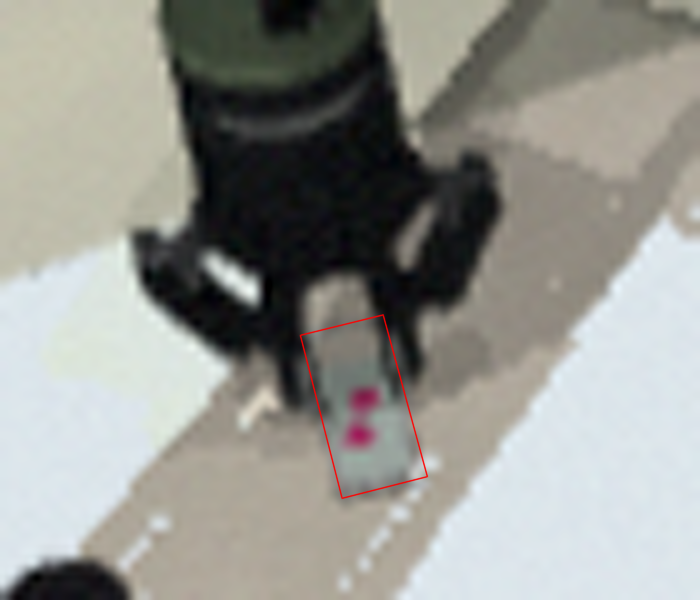

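```bash
python3 -m crank '[0.6,0,0,0,0,0.6,0,0,0,0,0.6,0,0,0.2,0,0.6,0,0,0.2,0]'; python3 -m crank '[0.6,0,0,0.2,0,0.6,0,0,0.2,0]';  python3 -m crank '[0.6,0,0,0.1,0,0.6,0,0,0.1,0]'
```

```text
time: 7.32
eef_pos: [0.3746, -0.3333, -0.0004]
ee_rot: [0.997, -0.071, 0.0, 0.0]
wrist_force: [0.1, 0.1, -0.2]
finger_gap: 0.598
time: 7.58
eef_pos: [0.3745, -0.3331, -0.0026]
ee_rot: [0.997, -0.071, 0.0, 0.0]
wrist_force: [0.0, -0.4, -0.4]
finger_gap: 0.601
time: 7.82
eef_pos: [0.3744, -0.333, -0.0037]
ee_rot: [0.997, -0.071, -0.0, 0.0]
wrist_force: [0.9, 0.3, 0.4]
finger_gap: 0.6
```

```bash
python3 -m crank '[0.45,0,0,0,0,0.45,0,0,0,0]'; python3 -m crank '[0.3,0,0,0,0,0.3,0,0,0,0,0.3,0,0,0,0]'
```

```text
time: 8.07
eef_pos: [0.3744, -0.3331, -0.0037]
ee_rot: [0.997, -0.071, 0.0, 0.0]
wrist_force: [0.5, 0.2, -0.2]
finger_gap: 0.45
time: 8.45
eef_pos: [0.3748, -0.3334, -0.0033]
ee_rot: [0.997, -0.071, 0.0, 0.0]
wrist_force: [0.2, 0.7, 3.6]
finger_gap: 0.303
```

```bash
python3 - <<'E'
from ov import *
S=cam("scene"); draw(S,[(T(.3752,-.3328,-.1419)(rect(.084,.032,.006)),(0,0,255))],140,175,185,212,14,"q7.png")
print(get_obs())
E
```

```text
{'time': 8.5, 'joint_positions': array([-8.99677010e-01,  3.65464248e-01,  1.88062018e+00, -9.88732056e-05,
        8.94472965e-01,  8.13356328e-01]), 'joint_velocities': array([ 0.00099905,  0.00219698, -0.00096303,  0.00102929, -0.00043669,
        0.00017819]), 'joint_efforts': array([-1.95775176e-01, -3.43524706e+01, -1.93136716e+01, -9.62334475e-02,
       -1.48326857e-01,  3.36639905e-04]), 'eef_pos': array([ 0.3747316 , -0.33333257, -0.0033076 ]), 'ee_rot': array([ 9.97474207e-01, -7.10277147e-02,  3.21461165e-04,  4.07542675e-04]), 'wrist_force': array([0.15982482, 1.07750017, 4.09317019]), 'ft_torque': array([ 0.14196322, -0.02370161, -0.0112017 ]), 'finger_gap': 0.30450950325906634}
```

View pics/q7.png

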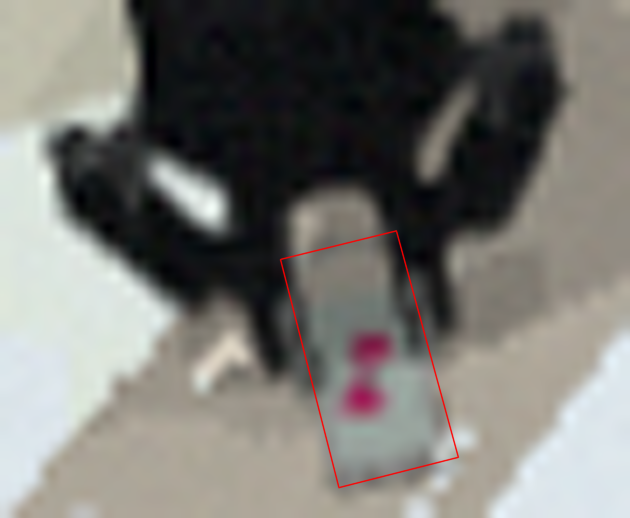

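```bash
python3 -m crank '[0.6,0,0,-0.2,0,0.6,0,0,-0.2,0,0.6,0,0,0.1,0,0.6,0,0,0.2,0,0.6,0,0,0.2,0]'; python3 -m crank '[0.6,0,0,0.2,0,0.6,0,0,0.2,0]'
```

```text
time: 9.12
eef_pos: [0.3745, -0.3331, -0.0056]
ee_rot: [0.997, -0.071, 0.0, 0.0]
wrist_force: [-0.2, 0.5, -0.9]
finger_gap: 0.598
time: 9.38
eef_pos: [0.3744, -0.333, -0.0078]
ee_rot: [0.997, -0.071, -0.0, -0.0]
wrist_force: [-0.1, 0.4, 0.3]
finger_gap: 0.601
```

```bash
python3 -m crank '[0.6,0,0,0.2,0,0.6,0,0,0.2,0]'
```

```text
time: 9.62
eef_pos: [0.3742, -0.3328, -0.01]
ee_rot: [0.997, -0.071, -0.0, -0.0]
wrist_force: [0.0, 0.2, -0.3]
finger_gap: 0.6
```

```bash
python3 -m crank '[0.45,0,0,0,0,0.45,0,0,0,0]'; python3 -m crank '[0.3,0,0,0,0,0.3,0,0,0,0,0.3,0,0,0,0]'
```

```text
time: 9.88
eef_pos: [0.3743, -0.3328, -0.01]
ee_rot: [0.997, -0.071, -0.0, -0.0]
wrist_force: [-0.5, -0.8, 1.4]
finger_gap: 0.453
time: 10.25
eef_pos: [0.3747, -0.3333, -0.0094]
ee_rot: [0.997, -0.071, 0.0, 0.0]
wrist_force: [-0.8, -0.1, 5.9]
finger_gap: 0.348
```

```bash
python3 -m crank '[0.05,0,0,0,0,0.05,0,0,0,0,0.05,0,0,-0.1,0,0.05,0,0,-0.5,0,0.05,0,0,-2,0,0.05,0,0,-3,0,0.05,0,0,-3,0]'; python3 - <<'E'
from ov import *
S=cam("scene"); crop(S,130,160,200,220,10,"q8.png",1.3)
go(.3752,-.3328,.2,.106)
E
```

```text
time: 11.12
eef_pos: [0.3756, -0.3345, 0.0222]
ee_rot: [0.997, -0.071, 0.001, 0.002]
wrist_force: [-0.2, 0.6, -0.4]
finger_gap: 0.346
t 11.2 tcp [ 0.3751 -0.3339  0.0215] yaw -0.142 tilt 0.15 F [-0.5 -0.1 -0. ] M [ 0.02 -0.02  0.02] gap 0.35 q6 0.81
  d [  0.03  -0.08 -17.85] turn -0.248 rows 2.9
```

View pics/q8.png

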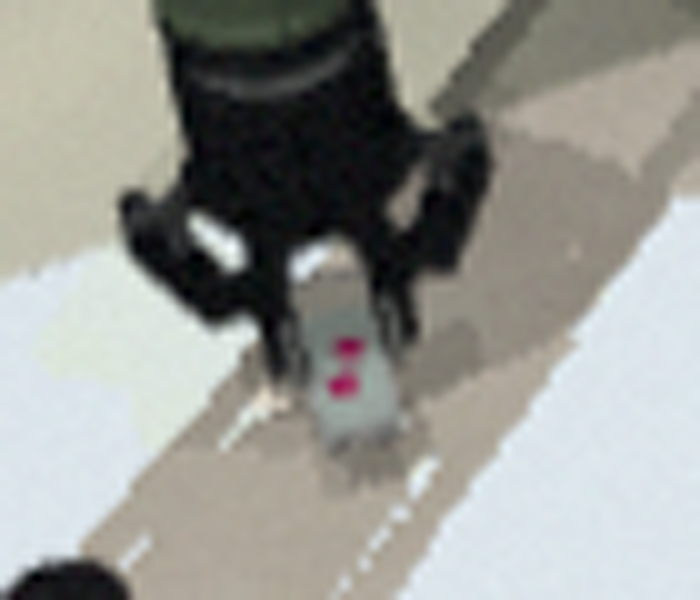

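C is gripped and lifted: the plate with its pink dots hangs between the jaws at crop (345,365). In practice the fingertips sit about 10 mm above the reported TCP z. Next I carry it to the right-hand slot in the box.

```bash
python3 - <<'E'
from ov import *
go(.3752,-.3328,.15,.106)
go(*box(0,-.08,.15)[:2],.15,.106)
E
python3 -m crank '[0.05,0,0,-6,0,0.05,0,0,-12,0,0.05,0,0,-13,0,0.05,0,0,-13,0]'; python3 - <<'E'
from ov import *
go(*box(0,-.08,.15)[:2],.15,.106)
E
```

```text
t 11.2 tcp [ 0.3751 -0.3339  0.0215] yaw -0.142 tilt 0.15 F [-0.5 -0.1 -0. ] M [ 0.02 -0.02  0.02] gap 0.35 q6 0.81
  d [  0.02  -0.09 -12.85] turn -0.248 rows 2.1
t 11.2 tcp [ 0.3751 -0.3339  0.0215] yaw -0.142 tilt 0.15 F [-0.5 -0.1 -0. ] M [ 0.02 -0.02  0.02] gap 0.35 q6 0.81
  d [ 17.87 -27.14 -12.87] turn -0.248 rows 5.6
time: 11.68
eef_pos: [0.375, -0.3337, 0.1518]
ee_rot: [0.997, -0.071, 0.001, 0.001]
wrist_force: [-0.4, -0.2, -1.1]
finger_gap: 0.348
t 11.7 tcp [ 0.375  -0.3337  0.1518] yaw -0.142 tilt 0.21 F [-0.4 -0.2 -1.1] M [ 0.03  0.02 -0.02] gap 0.348 q6 0.81
  d [ 17.86 -27.15   0.15] turn -0.248 rows 5.2
```

```bash
python3 -m crank '[0.05,3,-4.5,0,-0.05,0.05,6,-9,0,-0.1,0.05,9,-13.5,0,-0.15,0.05,12,-18,0,-0.2,0.05,15,-22.5,0,-0.25,0.05,17.9,-27.1,0,-0.25,0.05,17.9,-27.1,0,-0.25,0.05,17.9,-27.1,0,-0.25]'; python3 - <<'E'
from ov import *
go(*box(0,-.08,.15)[:2],.03,.106)
C=cam("top"); crop(C,190,105,320,235,4.5,"r1.png",1.3)
E
```

```text
time: 12.68
eef_pos: [0.5886, -0.0904, 0.1486]
ee_rot: [0.999, 0.054, -0.002, 0.001]
wrist_force: [0.1, 0.4, -1.1]
finger_gap: 0.347
t 12.7 tcp [ 0.5886 -0.0904  0.1486] yaw 0.109 tilt 0.22 F [ 0.1  0.4 -1.1] M [-0.03  0.01  0.01] gap 0.347 q6 1.17
  d [ 2.100e-01 -1.000e-02  1.186e+01] turn 0.003 rows 1.9
```

View pics/r1.png

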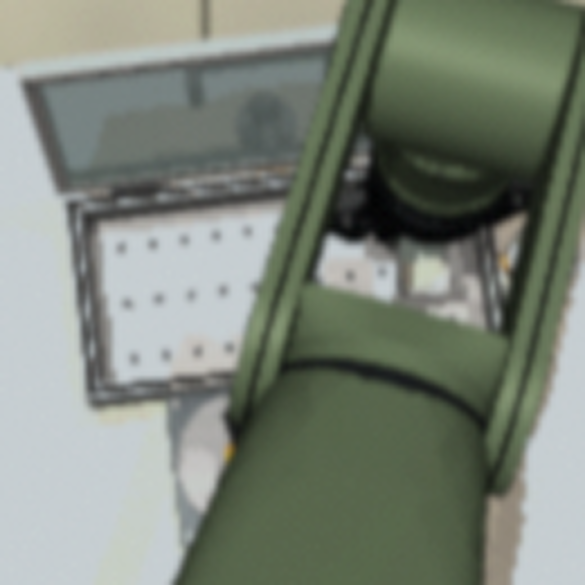

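```bash
python3 -m crank '[0.05,0.2,0,4,0,0.05,0.2,0,8,0,0.05,0.2,0,10,0,0.05,0.2,0,10,0]'; python3 - <<'E'
from ov import *
go(*box(0,-.08,.15)[:2],.0056,.106)
C=cam("scene"); crop(C,190,105,340,255,4,"r2.png",1.3)
E
```

```text
time: 13.22
eef_pos: [0.5883, -0.0915, 0.0473]
ee_rot: [0.999, 0.053, -0.003, 0.0]
wrist_force: [-0.2, -0.9, 0.4]
finger_gap: 0.348
t 13.2 tcp [ 0.5883 -0.0915  0.0473] yaw 0.106 tilt 0.38 F [-0.2 -0.9  0.4] M [ 0.05 -0.01 -0.01] gap 0.348 q6 1.17
  d [ 0.23 -0.1   4.17] turn -0.0 rows 0.7
```

View pics/r2.png

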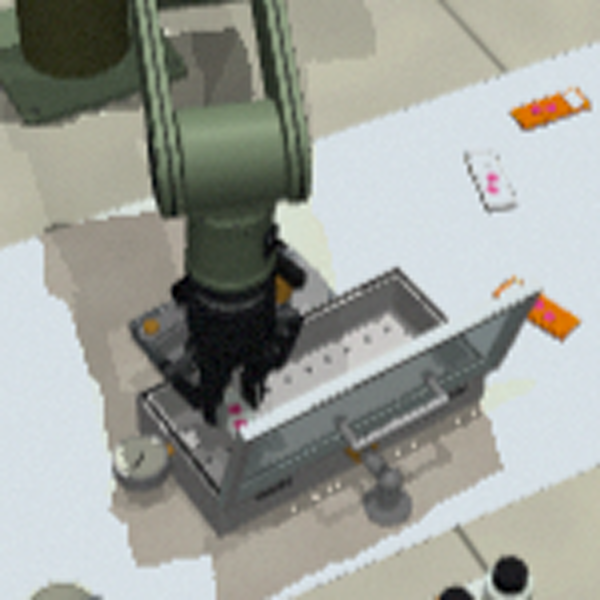

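```bash
python3 -m crank '[0.05,0.2,0,2,0,0.05,0.2,0,3.3,0,0.05,0.2,0,3.5,0,0.05,0.2,0,3.5,0]';  python3 -m crank '[0.05,0,0,0.3,0,0.05,0,0,0.3,0]'
```

```text
time: 13.78
eef_pos: [0.5919, -0.0914, 0.0139]
ee_rot: [0.999, 0.053, -0.002, 0.001]
wrist_force: [0.4, 0.7, -0.4]
finger_gap: 0.346
time: 14.02
eef_pos: [0.5919, -0.0914, 0.011]
ee_rot: [0.999, 0.053, -0.002, 0.001]
wrist_force: [-0.3, -0.3, -0.6]
finger_gap: 0.351
```

```bash
python3 -m crank '[0.05,0,0,0.3,0,0.05,0,0,0.3,0]';  python3 -m crank '[0.05,0,0,0.2,0,0.05,0,0,0.2,0]'
```

```text
time: 14.28
eef_pos: [0.5917, -0.0914, 0.0078]
ee_rot: [0.999, 0.053, -0.002, 0.001]
wrist_force: [0.1, 0.1, -0.5]
finger_gap: 0.351
time: 14.52
eef_pos: [0.5918, -0.0914, 0.0058]
ee_rot: [0.999, 0.053, -0.002, 0.001]
wrist_force: [0.9, -0.9, -0.2]
finger_gap: 0.349
```

```bash
python3 -m crank '[0.05,0,0,0.1,0,0.05,0,0,0.1,0]';  python3 -m crank '[0.05,0,0,0.1,0,0.05,0,0,0.1,0]'
```

```text
time: 14.78
eef_pos: [0.5918, -0.0914, 0.0057]
ee_rot: [0.999, 0.053, -0.002, 0.001]
wrist_force: [-1.5, 0.6, 4.5]
finger_gap: 0.348
time: 15.02
eef_pos: [0.5918, -0.0914, 0.0055]
ee_rot: [0.999, 0.053, -0.002, 0.001]
wrist_force: [-1.0, -0.7, 2.2]
finger_gap: 0.356
```

Contact came at the expected height, so I release C and rise.

```bash
python3 -m crank '[0.5,0,0,0,0,0.5,0,0,0,0,0.5,0,0,-0.3,0,0.5,0,0,-3,0,0.5,0,0,-8,0,0.5,0,0,-14,0,0.5,0,0,-18,0,0.5,0,0,-18,0]'; python3 - <<'E'
from ov import *
go(.5537,.3668,.19,2.69)
C=cam("scene"); crop(C,190,105,340,255,4,"r3.png",1.3)
T0=cam("top");crop(T0,80,115,200,275,3.7,"r4.png",1.3)
E
```

```text
time: 16.02
eef_pos: [0.5958, -0.0921, 0.191]
ee_rot: [0.999, 0.053, 0.003, 0.003]
wrist_force: [-0.2, 0.4, -0.8]
finger_gap: 0.502
t 16.0 tcp [ 0.5958 -0.0921  0.191 ] yaw 0.107 tilt 0.46 F [-0.2  0.4 -0.8] M [ 0.04 -0.01  0.06] gap 0.502 q6 1.17
  d [  0.7  -46.07  -0.15] turn -2.583 rows 13.8
```

View pics/r3.png

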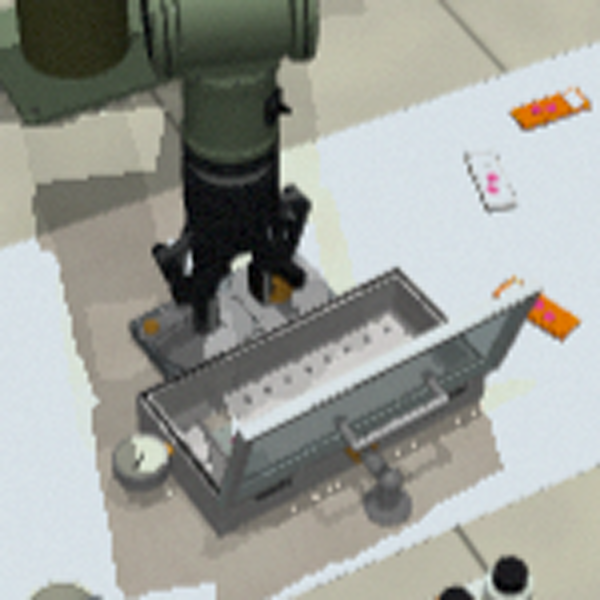

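View pics/r4.png

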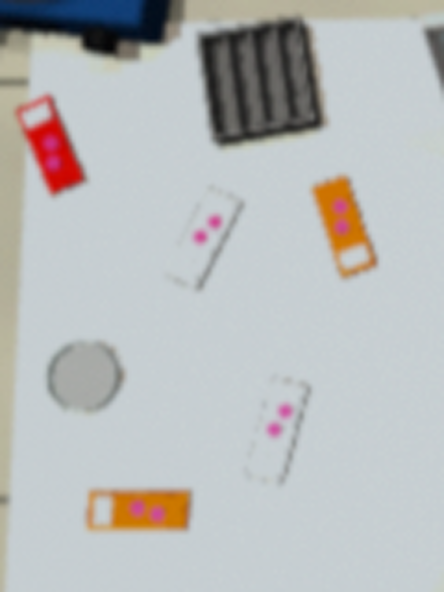

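A and B are unmoved, at crop (206,240) and (279,430). A is next.

```bash
python3 -m crank '[0.6,0,-5,0,0.1,0.6,0,-11,0,0.2,0.6,0.2,-17,0,0.3,0.6,0.3,-23,0,0.4,0.6,0.5,-29,0,0.5,0.6,0.6,-35,0,0.56,0.6,0.7,-41,0,0.56,0.6,0.7,-46.1,0,0.56]'; python3 - <<'E'
from ov import *
go(.5537,.3668,.19,-.451)
C=cam("top"); draw(C,[],190,105,320,235,4.5,"s1.png")
E
```

```text
time: 17.12
eef_pos: [0.5481, 0.3696, 0.1815]
ee_rot: [0.975, -0.224, -0.004, 0.003]
wrist_force: [-0.0, -0.1, -0.7]
finger_gap: 0.601
t 17.1 tcp [0.5481 0.3696 0.1815] yaw -0.452 tilt 0.54 F [-0.  -0.1 -0.7] M [-0.03  0.03 -0.05] gap 0.601 q6 2.49
  d [ 0.62  0.01 -0.86] turn -0.001 rows 0.2
```

View pics/s1.png

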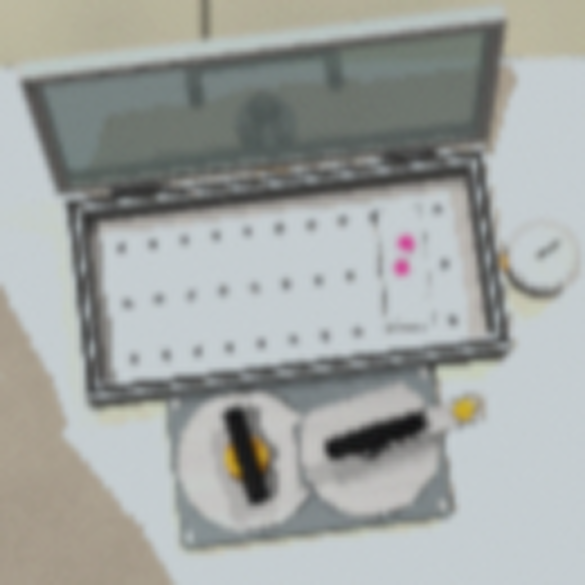

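C lies flat at the right end of the chamber floor, at crop (405,265). Descending on A.

```bash
python3 -m crank '[0.6,0.6,0,2,0,0.6,0.6,0,6,0,0.6,0.6,0,11,0,0.6,0.6,0,14,0,0.6,0.6,0,16,0,0.6,0.6,0,16,0]'; python3 - <<'E'
from ov import *
go(.5537,.3668,-.008,-.451)
C=cam("scene"); draw(C,[(T(.5537,.3668,2.69)(rect(.084,.032,.006)),(0,0,255))],300,120,400,200,7,"s2.png")
E
```

```text
time: 17.92
eef_pos: [0.5484, 0.3715, 0.0179]
ee_rot: [0.975, -0.223, -0.007, 0.002]
wrist_force: [0.4, 0.8, -0.5]
finger_gap: 0.599
t 17.9 tcp [0.5484 0.3715 0.0179] yaw -0.449 tilt 0.83 F [ 0.4  0.8 -0.5] M [-0.01 -0.02  0.04] gap 0.599 q6 2.48
  d [0.72 0.18 2.59] turn 0.002 rows 0.4
```

View pics/s2.png

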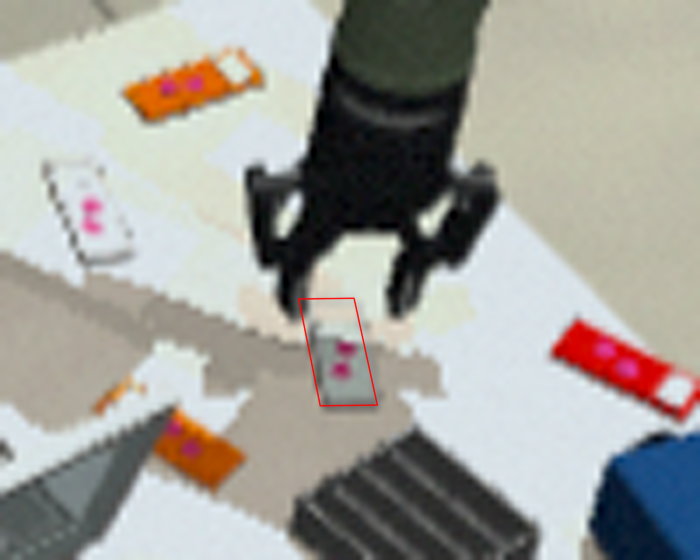

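```bash
python3 -m crank '[0.6,0.7,0.2,0.5,0,0.6,0.7,0.2,1.5,0,0.6,0.7,0.2,2.2,0,0.6,0.7,0.2,2.4,0,0.6,0.7,0.2,2.4,0]';python3 - <<'E'
from ov import *
go(.5537,.3668,-.009,-.451)
E
```

```text
time: 18.6
eef_pos: [0.5549, 0.3679, -0.0041]
ee_rot: [0.975, -0.222, -0.005, 0.001]
wrist_force: [0.1, 0.5, 0.2]
finger_gap: 0.601
t 18.6 tcp [ 0.5549  0.3679 -0.0041] yaw -0.449 tilt 0.64 F [0.1 0.5 0.2] M [-0.02 -0.04 -0.01] gap 0.601 q6 2.47
  d [-0.06  0.15  0.49] turn 0.002 rows 0.1
```

```bash
python3 -m crank '[0.6,0,0.1,0.3,0,0.6,0,0.1,0.5,0,0.6,0,0.1,0.5,0]'; python3 -m crank '[0.4,0,0,0,0,0.4,0,0,0,0,0.05,0,0,0,0,0.05,0,0,0,0,0.05,0,0,0,0]'
```

```text
time: 18.98
eef_pos: [0.5542, 0.3669, -0.0093]
ee_rot: [0.975, -0.222, -0.006, 0.001]
wrist_force: [-0.3, 0.1, 0.1]
finger_gap: 0.6
time: 19.6
eef_pos: [0.5547, 0.3671, -0.0087]
ee_rot: [0.975, -0.222, -0.005, 0.001]
wrist_force: [-0.1, -0.0, 4.0]
finger_gap: 0.348
```

Gripped (gap 0.348). Lifting to carry height.

```bash
python3 -m crank '[0.05,0,0,-0.5,0,0.05,0,0,-2,0,0.05,0,0,-5,0,0.05,0,0,-9,0,0.05,0,0,-14,0,0.05,0,0,-17,0,0.05,0,0,-17,0]';python3 - <<'E'
from ov import *
go(*box(0,0,0)[:2],.16,.106)
C=cam("scene"); crop(C,260,60,400,200,4,"s3.png")
E
```

```text
time: 20.48
eef_pos: [0.5589, 0.3682, 0.1662]
ee_rot: [0.975, -0.222, -0.002, -0.002]
wrist_force: [0.6, 0.0, -1.0]
finger_gap: 0.347
t 20.5 tcp [0.5589 0.3682 0.1662] yaw -0.448 tilt 0.3 F [ 0.6  0.  -1. ] M [-0.01  0.01  0.05] gap 0.347 q6 2.47
  d [18.49 33.15  0.44] turn -0.554 rows 6.1
```

View pics/s3.png

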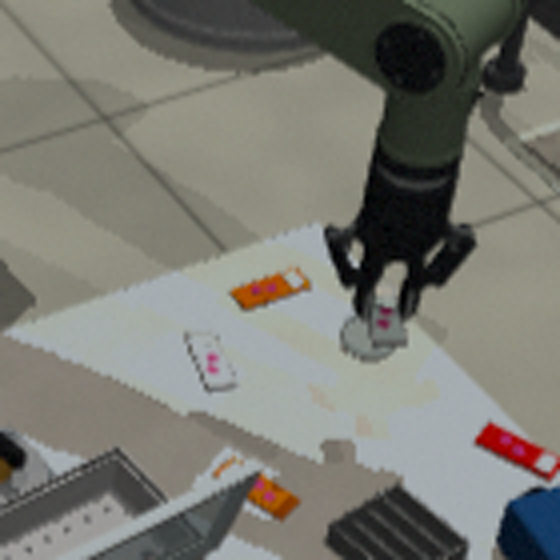

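```bash
python3 -m crank '[0.05,2.5,4.5,0,-0.08,0.05,5,9,0,-0.16,0.05,7.5,13.5,0,-0.24,0.05,10,18,0,-0.32,0.05,13,23,0,-0.4,0.05,16,28.5,0,-0.5,0.05,18.5,33.2,0,-0.55,0.05,18.5,33.2,0,-0.55]'; python3 - <<'E'
from ov import *
go(*box(0,0,0)[:2],.05,.106)
E
```

```text
time: 21.52
eef_pos: [0.5784, -0.0157, 0.1596]
ee_rot: [0.999, 0.048, -0.006, -0.001]
wrist_force: [-0.4, 0.3, -0.2]
finger_gap: 0.347
t 21.5 tcp [ 0.5784 -0.0157  0.1596] yaw 0.096 tilt 0.69 F [-0.4  0.3 -0.2] M [ 0.03 -0.06  0.01] gap 0.347 q6 1.3
  d [ 0.52 -0.43 10.96] turn -0.01 rows 1.8
```

```bash
python3 -m crank '[0.05,0.5,-0.4,1,-0.01,0.05,0.5,-0.4,4,-0.01,0.05,0.5,-0.4,8,-0.01,0.05,0.5,-0.4,11,-0.01,0.05,0.5,-0.4,12,-0.01,0.05,0.5,-0.4,12,-0.01]'; python3 - <<'E'
from ov import *
go(*box(0,0,0)[:2],.0065,.106)
E
```

```text
time: 22.28
eef_pos: [0.5806, -0.0097, 0.0383]
ee_rot: [0.999, 0.054, -0.007, -0.002]
wrist_force: [-0.1, -0.4, -0.9]
finger_gap: 0.347
t 22.3 tcp [ 0.5806 -0.0097  0.0383] yaw 0.107 tilt 0.84 F [-0.1 -0.4 -0.9] M [-0.01 -0.06  0.05] gap 0.347 q6 1.3
  d [0.15 0.13 3.18] turn 0.001 rows 0.5
```

```bash
python3 -m crank '[0.05,0.1,0.1,1,0,0.05,0.1,0.1,2,0,0.05,0.1,0.1,2.7,0,0.05,0.1,0.1,2.9,0,0.05,0.1,0.1,2.9,0]'; python3 -m crank '[0.05,0,0,0.2,0,0.05,0,0,0.3,0,0.05,0,0,0.3,0]'
```

```text
time: 22.9
eef_pos: [0.5813, -0.0106, 0.0092]
ee_rot: [0.999, 0.053, -0.007, -0.002]
wrist_force: [0.1, 0.3, 0.2]
finger_gap: 0.349
time: 23.28
eef_pos: [0.5814, -0.0106, 0.0064]
ee_rot: [0.999, 0.054, -0.007, -0.002]
wrist_force: [0.1, -0.1, 0.1]
finger_gap: 0.343
```

```bash
python3 -m crank '[0.05,0,0,0.1,0,0.05,0,0,0.1,0]'; python3 -m crank '[0.5,0,0,0,0,0.5,0,0,0,0,0.5,0,0,-0.3,0,0.5,0,0,-3,0,0.5,0,0,-8,0,0.5,0,0,-14,0,0.5,0,0,-18,0,0.5,0,0,-18,0]'; python3 - <<'E'
from ov import *
go(.3893,.3009,.19,-.272)
C=cam("scene"); crop(C,190,105,340,255,4,"u3.png",1.3)
T0=cam("top");draw(T0,[(T(.3893,.3009,2.8693)(rect(.084,.032,.006)),(0,0,255))],80,115,200,275,3.7,"u4.png",1.3)
E
```

```text
time: 23.52
eef_pos: [0.5814, -0.0106, 0.0063]
ee_rot: [0.999, 0.054, -0.007, -0.002]
wrist_force: [-2.6, -0.4, 5.9]
finger_gap: 0.342
time: 24.52
eef_pos: [0.5874, -0.0116, 0.1916]
ee_rot: [0.999, 0.054, -0.002, -0.0]
wrist_force: [0.6, -0.1, -1.3]
finger_gap: 0.499
t 24.5 tcp [ 0.5874 -0.0116  0.1916] yaw 0.107 tilt 0.24 F [ 0.6 -0.1 -1.3] M [-0.01 -0.06 -0.06] gap 0.499 q6 1.3
  d [-16.35 -33.19   0.27] turn 0.379 rows 5.9
```

View pics/u3.png

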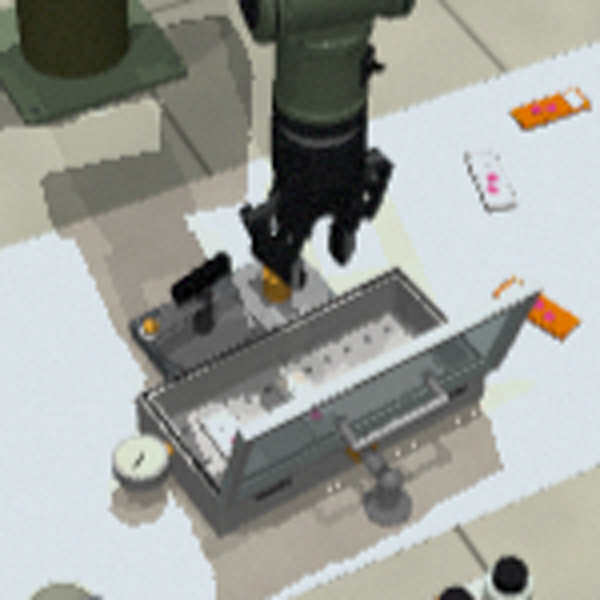

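View pics/u4.png

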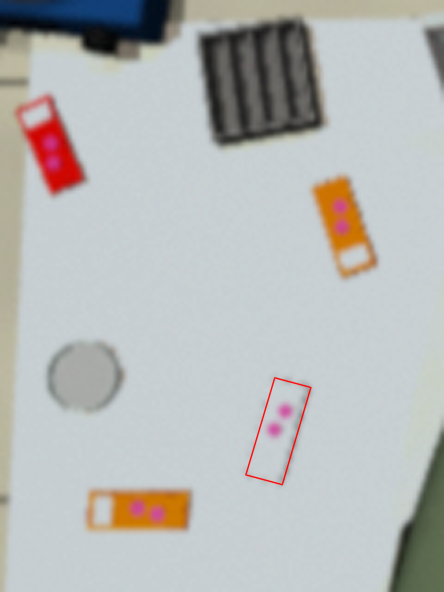

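B hasn't moved; its outline fits at crop (279,430). Going to B.

```bash
python3 -m crank '[0.6,-2,-4,0,0.05,0.6,-4.5,-9,0,0.1,0.6,-7,-14,0,0.15,0.6,-9.5,-19,0,0.2,0.6,-12,-24,0,0.3,0.6,-14.5,-29,0,0.38,0.6,-16.4,-33.2,0,0.38,0.6,-16.4,-33.2,0,0.38]'; python3 - <<'E'
from ov import *
go(.3893,.3009,.03,-.272)
E
```

```text
time: 25.62
eef_pos: [0.3819, 0.3029, 0.1874]
ee_rot: [0.991, -0.133, -0.009, 0.001]
wrist_force: [0.2, -0.7, -0.3]
finger_gap: 0.6
t 25.6 tcp [0.3819 0.3029 0.1874] yaw -0.268 tilt 1.09 F [ 0.2 -0.7 -0.3] M [-0.04  0.03  0.03] gap 0.6 q6 2.32
  d [ 1.05 -0.08 15.73] turn 0.004 rows 2.5
```

```bash
python3 -m crank '[0.6,0.8,0,2,0,0.6,0.8,0,6,0,0.6,0.8,0,11,0,0.6,0.8,0,14,0,0.6,0.8,0,15.5,0,0.6,0.8,0,15.5,0,0.6,0.8,0,15.5,0]'; python3 - <<'E'
from ov import *
go(.3893,.3009,-.009,-.272)
C=cam("scene"); draw(C,[(T(.3893,.3009,2.8693)(rect(.084,.032,.006)),(0,0,255))],280,110,380,190,7,"v2.png")
E
```

```text
time: 26.5
eef_pos: [0.388, 0.3012, 0.0334]
ee_rot: [0.991, -0.134, -0.008, 0.0]
wrist_force: [0.6, 0.4, -0.0]
finger_gap: 0.601
t 26.5 tcp [0.388  0.3012 0.0334] yaw -0.268 tilt 0.97 F [ 0.6  0.4 -0. ] M [ 0.02 -0.    0.01] gap 0.601 q6 2.31
  d [ 0.2  -0.02  4.24] turn 0.004 rows 0.7
```

View pics/v2.png

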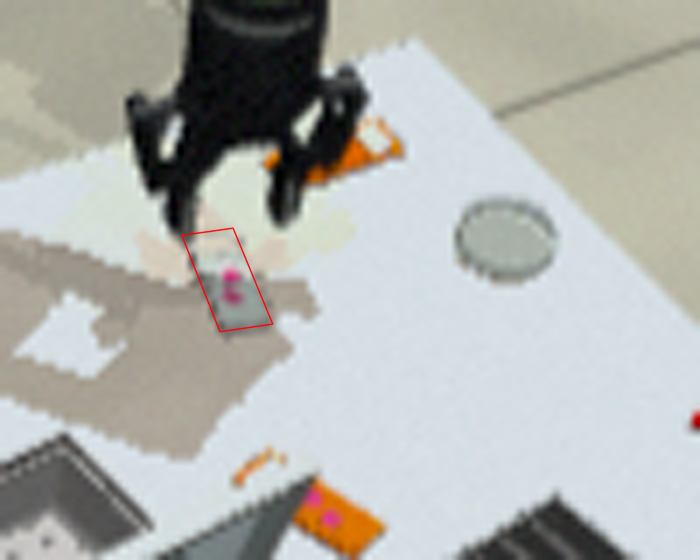

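The jaws straddle B and the outline matches it. Descending and closing.

```bash
python3 -m crank '[0.6,0.2,0,1,0,0.6,0.2,0,2.5,0,0.6,0.2,0,3.8,0,0.6,0.2,0,4.1,0,0.6,0.2,0,4.1,0]';  python3 -m crank '[0.4,0,0,0,0,0.4,0,0,0,0,0.05,0,0,0,0,0.05,0,0,0,0,0.05,0,0,0,0]'
```

```text
time: 27.18
eef_pos: [0.389, 0.3007, -0.0079]
ee_rot: [0.991, -0.133, -0.009, 0.001]
wrist_force: [-0.4, 0.0, 0.6]
finger_gap: 0.599
time: 27.8
eef_pos: [0.3896, 0.3011, -0.0071]
ee_rot: [0.991, -0.133, -0.008, 0.0]
wrist_force: [0.3, -0.1, 6.1]
finger_gap: 0.343
```

```bash
python3 -m crank '[0.05,0,0,-0.5,0,0.05,0,0,-2,0,0.05,0,0,-5,0,0.05,0,0,-9,0,0.05,0,0,-14,0,0.05,0,0,-17,0,0.05,0,0,-17,0]';python3 - <<'E'
from ov import *
go(*box(0,.08,0)[:2],.16,.106)
C=cam("scene"); crop(C,230,60,390,200,4,"w3.png")
E
```

```text
time: 28.68
eef_pos: [0.3946, 0.3019, 0.1667]
ee_rot: [0.991, -0.133, -0.005, -0.002]
wrist_force: [0.2, 0.3, -1.6]
finger_gap: 0.343
t 28.7 tcp [0.3946 0.3019 0.1667] yaw -0.268 tilt 0.6 F [ 0.2  0.3 -1.6] M [0.06 0.   0.  ] gap 0.343 q6 2.31
  d [23.4  17.76  0.38] turn -0.374 rows 4.7
```

View pics/w3.png

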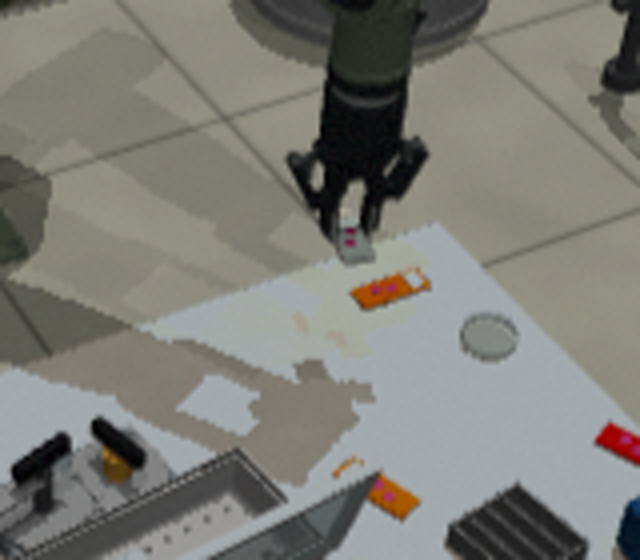

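B is held. Carrying it to the left slot.

```bash
python3 -m crank '[0.05,3.5,2.7,0,-0.06,0.05,7,5.4,0,-0.12,0.05,11,8.3,0,-0.18,0.05,15,11.4,0,-0.24,0.05,19,14.4,0,-0.3,0.05,23.4,17.8,0,-0.37,0.05,23.4,17.8,0,-0.37,0.05,23.4,17.8,0,-0.37]'; python3 - <<'E'
from ov import *
go(*box(0,.08,0)[:2],.04,.106)
E
```

```text
time: 29.72
eef_pos: [0.5698, 0.0677, 0.1591]
ee_rot: [0.999, 0.051, -0.009, -0.002]
wrist_force: [0.9, -0.2, -1.3]
finger_gap: 0.341
t 29.7 tcp [0.5698 0.0677 0.1591] yaw 0.101 tilt 1.05 F [ 0.9 -0.2 -1.3] M [ 0.03  0.05 -0.01] gap 0.341 q6 1.43
  d [ 5.70e-01 -1.00e-02  1.19e+01] turn -0.005 rows 1.9
```

```bash
python3 -m crank '[0.05,0.4,0,1,0,0.05,0.4,0,4,0,0.05,0.4,0,8,0,0.05,0.4,0,11,0,0.05,0.4,0,11.8,0,0.05,0.4,0,11.8,0]'; python3 - <<'E'
from ov import *
go(*box(0,.08,0)[:2],.008,.106)
E
```

```text
time: 30.48
eef_pos: [0.5711, 0.0694, 0.0406]
ee_rot: [0.999, 0.051, -0.009, -0.003]
wrist_force: [-0.5, -0.6, 0.6]
finger_gap: 0.344
t 30.5 tcp [0.5711 0.0694 0.0406] yaw 0.102 tilt 1.11 F [-0.5 -0.6  0.6] M [-0.02  0.02 -0.02] gap 0.344 q6 1.43
  d [0.27 0.1  3.26] turn -0.004 rows 0.5
```

```bash
python3 -m crank '[0.05,0.2,0.1,1,0,0.05,0.2,0.1,2,0,0.05,0.2,0.1,2.7,0,0.05,0.2,0.1,2.9,0,0.05,0.2,0.1,2.9,0]'; python3 -m crank '[0.05,0,0,0.2,0,0.05,0,0,0.3,0,0.05,0,0,0.3,0]';python3 -m crank '[0.05,0,0,0.1,0,0.05,0,0,0.1,0]'
```

```text
time: 31.1
eef_pos: [0.5726, 0.0687, 0.0114]
ee_rot: [0.999, 0.051, -0.01, -0.003]
wrist_force: [0.9, -0.5, -0.2]
finger_gap: 0.344
time: 31.48
eef_pos: [0.5725, 0.0687, 0.0084]
ee_rot: [0.999, 0.051, -0.01, -0.003]
wrist_force: [-0.2, 0.5, -0.2]
finger_gap: 0.345
time: 31.72
eef_pos: [0.5727, 0.0687, 0.0081]
ee_rot: [0.999, 0.051, -0.009, -0.002]
wrist_force: [-2.0, 0.2, 5.0]
finger_gap: 0.34
```

```bash
python3 -m crank '[0.5,0,0,0,0,0.5,0,0,0,0,0.5,0,0,-0.3,0,0.5,0,0,-3,0,0.5,0,0,-8,0,0.5,0,0,-14,0,0.5,0,0,-19,0,0.5,0,0,-24,0]'; python3 -m crank '[0.2,-5,-5,0,0,0.2,-9,-11,0,0,0.2,-12,-16,0,0,0,-12,-20,0,0]'; python3 - <<'E'
from ov import *
go(.5,.3,.25,.1)
C=cam("scene"); crop(C,200,120,340,250,4.5,"x3.png",1.3)
T0=cam("top");draw(T0,[],190,105,320,235,4.5,"x4.png",1.4)
crop(T0,0,0,512,384,1.5,"x5.png",1.2)
E
```

```text
time: 32.72
eef_pos: [0.5771, 0.0677, 0.25]
ee_rot: [0.999, 0.051, -0.009, -0.002]
wrist_force: [1.3, 0.8, -1.4]
finger_gap: 0.498
time: 33.22
eef_pos: [0.4352, 0.2555, 0.2537]
ee_rot: [0.999, 0.051, -0.009, -0.003]
wrist_force: [1.4, 0.6, 1.4]
finger_gap: 0.011
t 33.2 tcp [0.4352 0.2555 0.2537] yaw 0.103 tilt 1.05 F [1.4 0.6 1.4] M [-0.03 -0.05  0.06] gap 0.011 q6 1.82
  d [ 6.91 -3.76  0.27] turn 0.003 rows 1.3
```

View pics/x3.png

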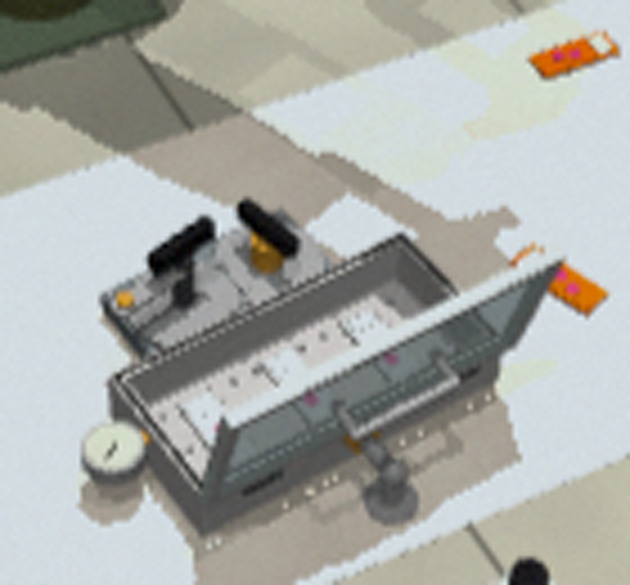

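View pics/x4.png

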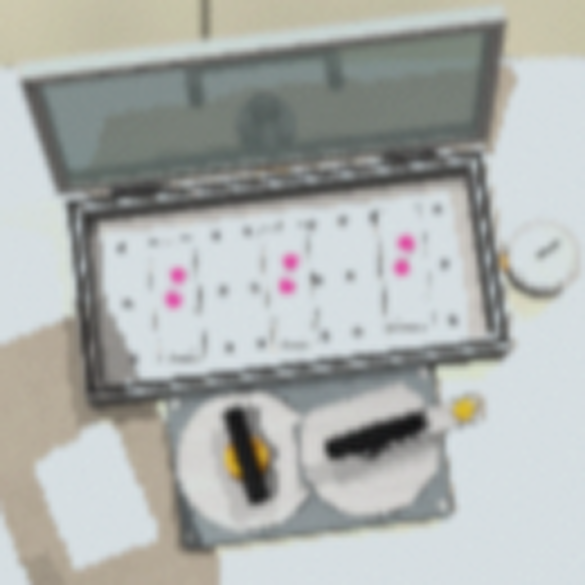

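View pics/x5.png

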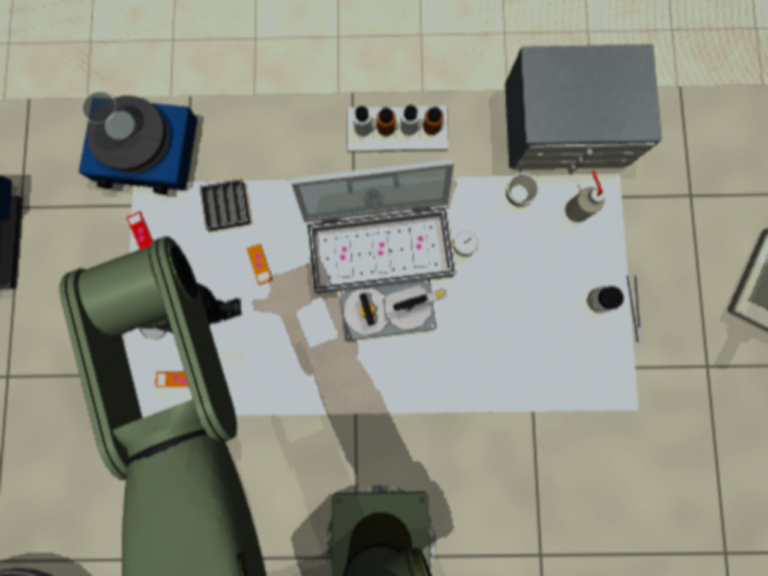

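All three carriers lie flat and separate on the chamber floor, at top crop (175,290), (290,275) and (405,260). The bystanders are in place. Next I'll estimate the lid angle and plan the closing arc.

```bash
cat >> ov.py <<'E'
def lidpt(phi,r,off=.012,y=0.): return box(.071-r*np.cos(phi)+off*np.sin(phi),y,.061+r*np.sin(phi)+off*np.cos(phi))
def lidtcp(phi,r=.125,y=.1,tipoff=.006,extra=0.):
    x=.071-r*np.cos(phi)+.012*np.sin(phi)+.011; z=.061+r*np.sin(phi)+.012*np.cos(phi)-extra
    return box(x,y,z-tipoff)
E
python3 - <<'E'
from ov import *
T0=cam("top")
for phi in (1.65,1.7,1.75,1.8,1.85):
    q=[(proj(T0,[lidpt(phi,.146,.0,s*.148)])[0]-[190,105]+.5)*4.5 for s in(1,-1)]+[(proj(T0,[lidpt(phi,.146,.012,s*.148)])[0]-[190,105]+.5)*4.5 for s in(1,-1)]
    print(phi,np.round(q).tolist())
go(.76,.27,.27,.106)
print(box(.17,.1,0))
E
```

```text
1.65 [[25.0, 122.0], [518.0, 62.0], [23.0, 103.0], [515.0, 43.0]]
1.7 [[24.0, 110.0], [516.0, 50.0], [22.0, 92.0], [513.0, 32.0]]
1.75 [[23.0, 99.0], [514.0, 40.0], [21.0, 81.0], [511.0, 22.0]]
1.8 [[22.0, 88.0], [512.0, 29.0], [21.0, 71.0], [508.0, 12.0]]
1.85 [[21.0, 78.0], [510.0, 19.0], [20.0, 61.0], [506.0, 2.0]]
t 33.4 tcp [0.4363 0.2562 0.2536] yaw 0.107 tilt 1.04 F [ 0.1 -0.2 -0.3] M [-0.02  0.   -0.02] gap -0.004 q6 1.82
  d [32.3   2.08 -2.21] turn 0.001 rows 5.2
[0.74026567 0.106725   0.        ]
```

```bash
python3 -m crank '[0,5,0.3,-1,0,0,11,0.6,-2,0,0,17,1,-2.2,0,0,23,1.4,-2.2,0,0,28,1.8,-2.2,0,0,32,2,-2.2,0,0,32,2,-2.2,0]';python3 - <<'E'
from ov import *
go(.76,.27,.27,.106)
go(*box(.18,.1,0)[:2],.27,.106)
E
```

```text
time: 34.25
eef_pos: [0.7592, 0.2671, 0.2648]
ee_rot: [0.999, 0.052, -0.011, -0.002]
wrist_force: [0.6, -0.2, -1.0]
finger_gap: -0.002
t 34.2 tcp [0.7592 0.2671 0.2648] yaw 0.103 tilt 1.29 F [ 0.6 -0.2 -1. ] M [-0.01  0.02  0.01] gap -0.002 q6 1.7
  d [ 0.1  -0.28 -0.52] turn -0.003 rows 0.1
t 34.2 tcp [0.7592 0.2671 0.2648] yaw 0.103 tilt 1.29 F [ 0.6 -0.2 -1. ] M [-0.01  0.02  0.01] gap -0.002 q6 1.7
  d [-2.55 15.75 -0.53] turn -0.003 rows 2.6
```

```bash
python3 -m crank '[0,-1,4,0,0,0,-1.6,10,0,0,0,-2.5,15.7,0,0,0,-2.5,15.7,0,0,0,-2.5,15.7,0,0]';python3 - <<'E'
from ov import *
go(*box(.17,.1,0)[:2],.16,.106)
C=cam("scene"); crop(C,200,100,350,240,4.2,"y1.png",1.3)
for r in range(1): pass
E
```

```text
time: 34.88
eef_pos: [0.75, 0.1077, 0.2655]
ee_rot: [0.999, 0.051, -0.011, -0.002]
wrist_force: [-0.1, 0.4, -0.1]
finger_gap: -0.003
t 34.9 tcp [0.75   0.1077 0.2655] yaw 0.102 tilt 1.28 F [-0.1  0.4 -0.1] M [-0.02  0.01 -0.04] gap -0.003 q6 1.5
  d [-0.74  0.05 10.57] turn -0.004 rows 1.7
```

View pics/y1.png

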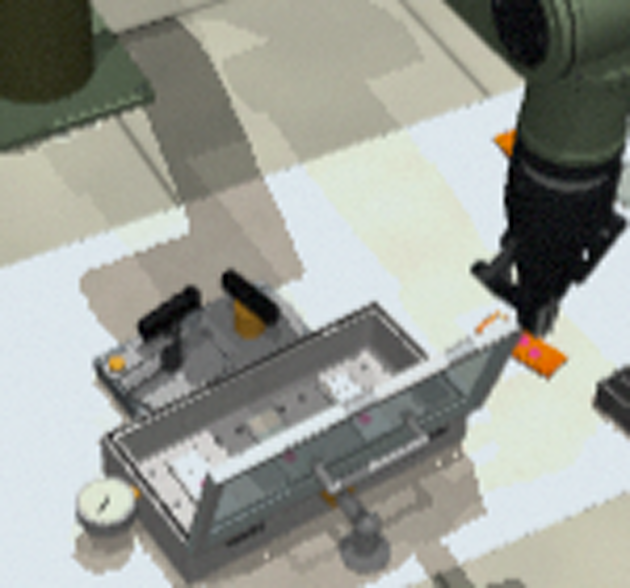

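```bash
python3 - <<'E'
from ov import *
C=cam("scene"); o=get_obs(); p=o["eef_pos"]; R=Ro.from_quat(o["ee_rot"]).as_matrix()
for k in (-.02,-.011,0,.011): print(k,((proj(C,[p+R[:,2]*k])[0]-[200,100]+.5)*4.2).round(0))
print("edge",[((proj(C,[lidpt(1.78,.146,.012,y)])[0]-[200,100]+.5)*4.2).round(0) for y in(.148,.1)])
E
```

```text
-0.02 [540. 320.]
-0.011 [538. 328.]
0 [537. 338.]
0.011 [535. 347.]
edge [array([520., 316.]), array([472., 340.])]
```

```bash
python3 -m crank '[0,0,0,3,0,0,0,0,7,0,0,0,0,10.2,0,0,0,0,10.2,0]';python3 - <<'E'
from ov import *
go(*box(.17,.1,0)[:2],.16,.106)
for phi in (1.78,1.6,1.45,1.3,1.15,1.0): go(*lidtcp(phi,tipoff=.002),.106)
C=cam("scene"); crop(C,200,100,350,240,4.2,"y2.png",1.3)
E
```

```text
time: 35.48
eef_pos: [0.7447, 0.1116, 0.1583]
ee_rot: [0.998, 0.053, -0.015, -0.002]
wrist_force: [-0.4, 0.3, -0.5]
finger_gap: 0.001
t 35.5 tcp [0.7447 0.1116 0.1583] yaw 0.107 tilt 1.79 F [-0.4  0.3 -0.5] M [-0.   -0.03 -0.03] gap 0.001 q6 1.5
  d [-0.5   0.43 -0.15] turn 0.001 rows 0.1
t 35.5 tcp [0.7447 0.1116 0.1583] yaw 0.107 tilt 1.79 F [-0.4  0.3 -0.5] M [-0.   -0.03 -0.03] gap 0.001 q6 1.5
  d [-5.59  0.42 -1.88] turn 0.001 rows 0.9
t 35.5 tcp [0.7447 0.1116 0.1583] yaw 0.107 tilt 1.79 F [-0.4  0.3 -0.5] M [-0.   -0.03 -0.03] gap 0.001 q6 1.5
  d [-7.81  0.41 -2.29] turn 0.001 rows 1.3
t 35.5 tcp [0.7447 0.1116 0.1583] yaw 0.107 tilt 1.79 F [-0.4  0.3 -0.5] M [-0.   -0.03 -0.03] gap 0.001 q6 1.5
  d [-9.69  0.41 -2.33] turn 0.001 rows 1.6
t 35.5 tcp [0.7447 0.1116 0.1583] yaw 0.107 tilt 1.79 F [-0.4  0.3 -0.5] M [-0.   -0.03 -0.03] gap 0.001 q6 1.5
  d [-11.55   0.41  -2.08] turn 0.001 rows 1.9
t 35.5 tcp [0.7447 0.1116 0.1583] yaw 0.107 tilt 1.79 F [-0.4  0.3 -0.5] M [-0.   -0.03 -0.03] gap 0.001 q6 1.5
  d [-13.36   0.41  -1.56] turn 0.001 rows 2.2
t 35.5 tcp [0.7447 0.1116 0.1583] yaw 0.107 tilt 1.79 F [-0.4  0.3 -0.5] M [-0.   -0.03 -0.03] gap 0.001 q6 1.5
  d [-15.07   0.41  -0.77] turn 0.001 rows 2.4
```

View pics/y2.png

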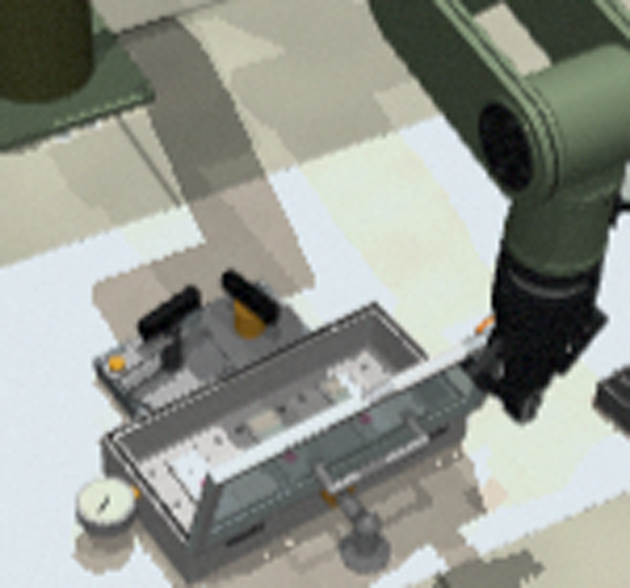

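```bash
python3 -m crank '[0,-2,0.2,0,0,0,-4,0.4,0,0,0,-5,0.4,-0.2,0,0,-6,0.4,-0.5,0,0,-7,0.4,-0.8,0,0,-8,0.4,-1.2,0,0,-8,0.4,-1.2,0]';python3 - <<'E'
from ov import *
for phi in (1.45,1.3,1.15,1.0): go(*lidtcp(phi,tipoff=.002),.106)
C=cam("scene"); crop(C,200,100,350,240,4.2,"y3.png",1.3)
E
```

```text
time: 36.4
eef_pos: [0.667, 0.0988, 0.1764]
ee_rot: [0.998, 0.053, -0.013, -0.002]
wrist_force: [0.4, -0.3, 0.6]
finger_gap: 0.004
t 36.4 tcp [0.667  0.0988 0.1764] yaw 0.107 tilt 1.53 F [ 0.4 -0.3  0.6] M [ 0.06 -0.03 -0.02] gap 0.004 q6 1.48
  d [-1.77 -0.02 -0.76] turn 0.001 rows 0.3
t 36.4 tcp [0.667  0.0988 0.1764] yaw 0.107 tilt 1.53 F [ 0.4 -0.3  0.6] M [ 0.06 -0.03 -0.02] gap 0.004 q6 1.48
  d [-3.64 -0.02 -0.53] turn 0.001 rows 0.6
t 36.4 tcp [0.667  0.0988 0.1764] yaw 0.107 tilt 1.53 F [ 0.4 -0.3  0.6] M [ 0.06 -0.03 -0.02] gap 0.004 q6 1.48
  d [-5.45 -0.01 -0.01] turn 0.001 rows 0.9
t 36.4 tcp [0.667  0.0988 0.1764] yaw 0.107 tilt 1.53 F [ 0.4 -0.3  0.6] M [ 0.06 -0.03 -0.02] gap 0.004 q6 1.48
  d [-7.16 -0.01  0.77] turn 0.001 rows 1.2
```

View pics/y3.png

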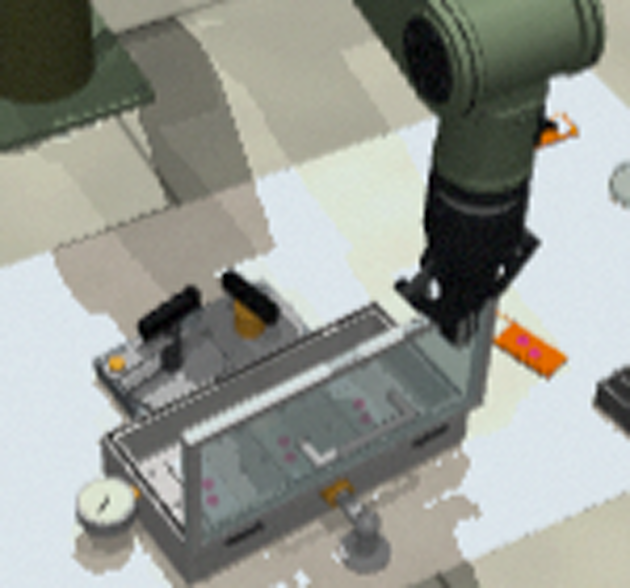

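The lid follows and is now about upright, with the fingertip near its top edge at crop (460,340). Continuing round the arc.

```bash
python3 -m crank '[0,-1,0,-0.2,0,0,-2,0,-0.3,0,0,-3,0,-0.3,0,0,-4,0,-0.2,0,0,-5,0,0.2,0,0,-5.5,0,0.4,0,0,-5.5,0,0.4,0]';python3 - <<'E'
from ov import *
for phi in (1.15,1.0,.85,.7,.55,.4): go(*lidtcp(phi,tipoff=.002),.106)
C=cam("scene"); crop(C,200,100,350,240,4.2,"y4.png",1.3)
E
```

```text
time: 37.33
eef_pos: [0.6117, 0.0927, 0.1742]
ee_rot: [0.998, 0.053, -0.014, -0.002]
wrist_force: [0.8, -0.5, 2.5]
finger_gap: 0.001
t 37.3 tcp [0.6117 0.0927 0.1742] yaw 0.107 tilt 1.58 F [ 0.8 -0.5  2.5] M [ 0.   -0.25  0.07] gap 0.001 q6 1.47
  d [ 0.11 -0.04 -0.39] turn 0.001 rows 0.1
t 37.3 tcp [0.6117 0.0927 0.1742] yaw 0.107 tilt 1.58 F [ 0.8 -0.5  2.5] M [ 0.   -0.25  0.07] gap 0.001 q6 1.47
  d [-1.6  -0.04  0.39] turn 0.001 rows 0.3
t 37.3 tcp [0.6117 0.0927 0.1742] yaw 0.107 tilt 1.58 F [ 0.8 -0.5  2.5] M [ 0.   -0.25  0.07] gap 0.001 q6 1.47
  d [-3.18 -0.03  1.42] turn 0.001 rows 0.6
t 37.3 tcp [0.6117 0.0927 0.1742] yaw 0.107 tilt 1.58 F [ 0.8 -0.5  2.5] M [ 0.   -0.25  0.07] gap 0.001 q6 1.47
  d [-4.59 -0.03  2.67] turn 0.001 rows 0.8
t 37.3 tcp [0.6117 0.0927 0.1742] yaw 0.107 tilt 1.58 F [ 0.8 -0.5  2.5] M [ 0.   -0.25  0.07] gap 0.001 q6 1.47
  d [-5.79 -0.02  4.12] turn 0.001 rows 1.1
t 37.3 tcp [0.6117 0.0927 0.1742] yaw 0.107 tilt 1.58 F [ 0.8 -0.5  2.5] M [ 0.   -0.25  0.07] gap 0.001 q6 1.47
  d [-6.76 -0.01  5.73] turn 0.001 rows 1.4
```

View pics/y4.png

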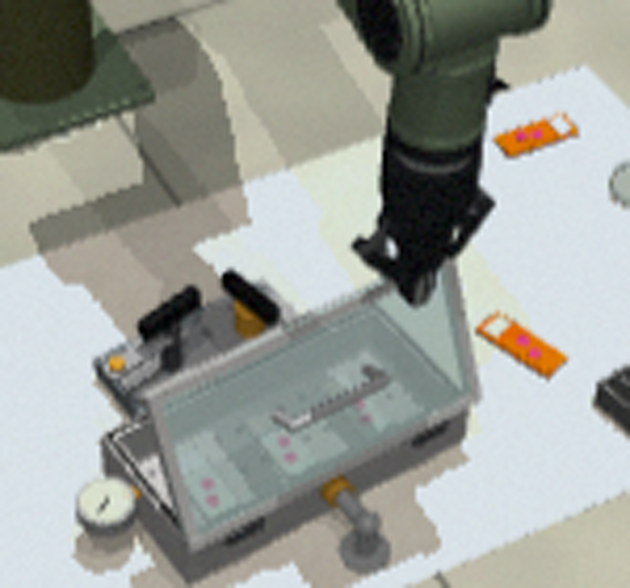

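Lid at about 1.1 rad, moving with light force. Continuing.

```bash
python3 -m crank '[0,-0.8,0,0.3,0,0,-1.6,0,0.7,0,0,-2.4,0,1.2,0,0,-3.2,0,1.8,0,0,-3.9,0,2.4,0,0,-4.6,0,3.1,0,0,-4.6,0,3.1,0]';python3 - <<'E'
from ov import *
for phi in (.7,.55,.4,.25,.1,0): go(*lidtcp(phi,tipoff=.002),.106)
E
```

```text
time: 38.25
eef_pos: [0.5633, 0.088, 0.1425]
ee_rot: [0.998, 0.053, -0.016, -0.002]
wrist_force: [-0.3, 0.3, -1.2]
finger_gap: -0.001
t 38.2 tcp [0.5633 0.088  0.1425] yaw 0.107 tilt 1.82 F [-0.3  0.3 -1.2] M [ 0.06  0.   -0.01] gap -0.001 q6 1.47
  d [ 0.19  0.   -0.62] turn 0.001 rows 0.1
t 38.2 tcp [0.5633 0.088  0.1425] yaw 0.107 tilt 1.82 F [-0.3  0.3 -1.2] M [ 0.06  0.   -0.01] gap -0.001 q6 1.47
  d [-1.    0.01  0.83] turn 0.001 rows 0.2
t 38.2 tcp [0.5633 0.088  0.1425] yaw 0.107 tilt 1.82 F [-0.3  0.3 -1.2] M [ 0.06  0.   -0.01] gap -0.001 q6 1.47
  d [-1.97  0.02  2.44] turn 0.001 rows 0.5
t 38.2 tcp [0.5633 0.088  0.1425] yaw 0.107 tilt 1.82 F [-0.3  0.3 -1.2] M [ 0.06  0.   -0.01] gap -0.001 q6 1.47
  d [-2.69  0.03  4.18] turn 0.001 rows 0.8
t 38.2 tcp [0.5633 0.088  0.1425] yaw 0.107 tilt 1.82 F [-0.3  0.3 -1.2] M [ 0.06  0.   -0.01] gap -0.001 q6 1.47
  d [-3.13  0.04  6.01] turn 0.001 rows 1.1
t 38.2 tcp [0.5633 0.088  0.1425] yaw 0.107 tilt 1.82 F [-0.3  0.3 -1.2] M [ 0.06  0.   -0.01] gap -0.001 q6 1.47
  d [-3.28  0.04  7.26] turn 0.001 rows 1.3
```

```bash
python3 -m crank '[0,-0.5,0,0.3,0,0,-1,0,1,0,0,-1.5,0,1.8,0,0,-2,0,2.6,0,0,-2.4,0,3.5,0,0,-2.7,0,4.3,0,0,-2.7,0,4.3,0]';python3 - <<'E'
from ov import *
for phi in (.25,.1,0): go(*lidtcp(phi,tipoff=.002),.106)
C=cam("scene"); crop(C,200,100,350,240,4.2,"y5.png",1.3)
E
```

```text
time: 39.12
eef_pos: [0.5338, 0.0853, 0.099]
ee_rot: [0.998, 0.053, -0.017, -0.002]
wrist_force: [0.3, 0.7, -0.0]
finger_gap: -0.001
t 39.1 tcp [0.5338 0.0853 0.099 ] yaw 0.106 tilt 1.96 F [ 0.3  0.7 -0. ] M [-0.01 -0.01 -0.04] gap -0.001 q6 1.46
  d [ 0.13  0.05 -0.26] turn 0.0 rows 0.0
t 39.1 tcp [0.5338 0.0853 0.099 ] yaw 0.106 tilt 1.96 F [ 0.3  0.7 -0. ] M [-0.01 -0.01 -0.04] gap -0.001 q6 1.46
  d [-0.31  0.06  1.57] turn 0.0 rows 0.3
t 39.1 tcp [0.5338 0.0853 0.099 ] yaw 0.106 tilt 1.96 F [ 0.3  0.7 -0. ] M [-0.01 -0.01 -0.04] gap -0.001 q6 1.46
  d [-0.45  0.07  2.81] turn 0.0 rows 0.5
```

View pics/y5.png

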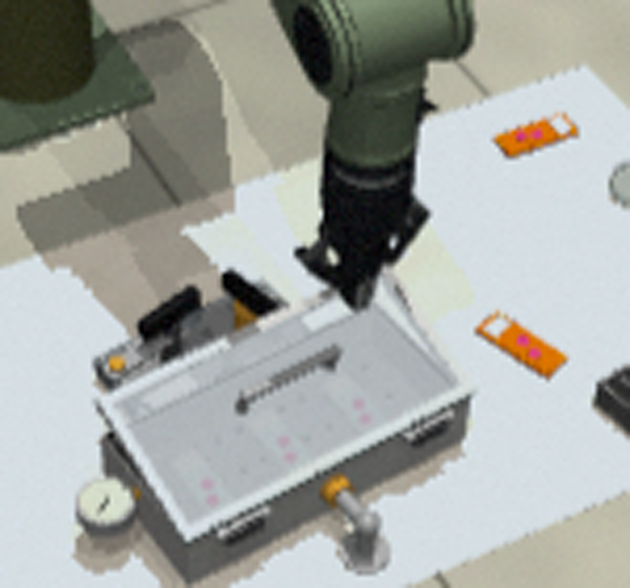

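```bash
python3 -m crank '[0,-0.2,0,0.7,0,0,-0.3,0,1.4,0,0,-0.4,0,2.1,0,0,-0.4,0,2.5,0,0,-0.4,0,2.5,0]';python3 -m crank '[0,0,0,0.3,0,0,0,0,0.3,0]';python3 -m crank '[0,0,0,0.3,0,0,0,0,0.3,0]'
```

```text
time: 39.8
eef_pos: [0.5293, 0.0851, 0.0739]
ee_rot: [0.998, 0.053, -0.017, -0.002]
wrist_force: [0.2, 0.4, 0.1]
finger_gap: 0.0
time: 40.05
eef_pos: [0.5293, 0.0853, 0.0708]
ee_rot: [0.998, 0.053, -0.017, -0.002]
wrist_force: [-0.8, 0.4, -0.3]
finger_gap: 0.002
time: 40.3
eef_pos: [0.5291, 0.0853, 0.0675]
ee_rot: [0.998, 0.053, -0.017, -0.003]
wrist_force: [0.3, 0.5, -0.4]
finger_gap: -0.001
```

```bash
python3 -m crank '[0,0,0,0.3,0,0,0,0,0.3,0]';python3 -m crank '[0,0,0,0.3,0,0,0,0,0.3,0]';python3 - <<'E'
from ov import *
C=cam("scene"); crop(C,200,130,330,230,6,"y6.png",1.3)
E
```

```text
time: 40.55
eef_pos: [0.529, 0.0853, 0.0643]
ee_rot: [0.998, 0.053, -0.017, -0.003]
wrist_force: [-1.0, -0.8, -0.0]
finger_gap: -0.002
time: 40.8
eef_pos: [0.5292, 0.0854, 0.0637]
ee_rot: [0.998, 0.053, -0.017, -0.002]
wrist_force: [-7.2, 0.1, 15.9]
finger_gap: -0.001
```

View pics/y6.png

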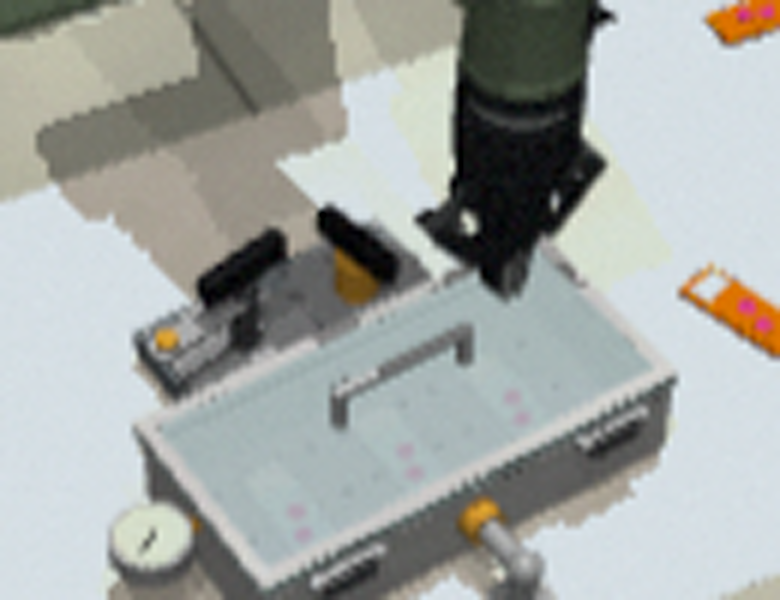

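The lid is down: it stopped at 16 N and looks flat in the picture. I'll back off and measure both handles from above.

```bash
python3 -m crank '[0,0,0,-2,0,0,0,0,-7,0,0,-2,-5,-12,0,0.4,-6,-11,-12,0,0.4,-10,-17,-12,0,0.4,-10,-22,-12,0]';python3 - <<'E'
from ov import *
go(.45,.25,.2,.1)
T0=cam("top");b=T(*BOX)
def bar(cx,cy,a,z): return b([[cx+sx*.033*np.cos(a)-sy*.007*np.sin(a),cy+sx*.033*np.sin(a)+sy*.007*np.cos(a),z] for sx,sy in((1,1),(1,-1),(-1,-1),(-1,1))])
it=[(bar(-.124,-.042,-1.40,.115),(0,0,255)),(bar(-.124,.042,.17,.087),(0,0,255)),(b(rect(.146,.296,.073)),(0,255,0))]
draw(T0,it,220,130,310,235,5.6,"z1.png",1.4)
E
```

```text
time: 41.6
eef_pos: [0.4124, 0.2828, 0.1884]
ee_rot: [0.998, 0.053, -0.016, -0.003]
wrist_force: [1.0, -0.3, -0.3]
finger_gap: 0.4
t 41.6 tcp [0.4124 0.2828 0.1884] yaw 0.106 tilt 1.91 F [ 1.  -0.3 -0.3] M [ 0.06 -0.07 -0.02] gap 0.4 q6 1.88
  d [ 3.35  3.65 -1.29] turn 0.006 rows 0.8
```

View pics/z1.png

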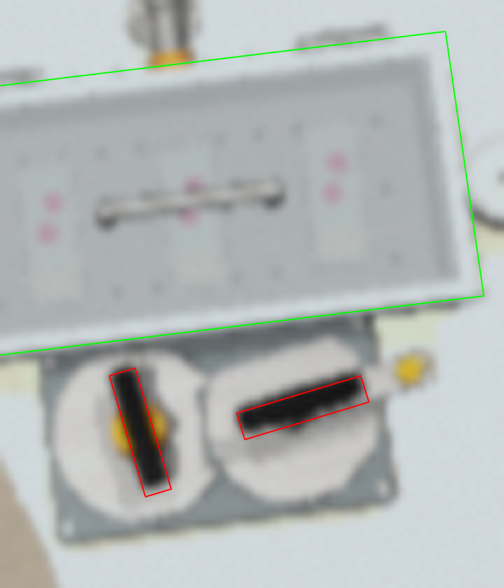

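The lid frame matches its shut outline. The handles sit about 3 mm further back than my model, with the clamp at crop (301,403) and the valve at (139,430). Going to the clamp with the jaws across its bar.

```bash
python3 - <<'E'
from ov import *
go(.4655,-.0652,.17,1.848)
E
python3 -m crank '[0.4,0,3,-1,-0.18,0.4,1,7,-1,-0.36,0.4,1.5,12,-1,-0.54,0.4,1.7,17,0,-0.72,0.4,1.7,22,0,-0.9,0.4,1.7,27,0,-1.08,0.4,1.6,32,0,-1.26,0.4,1.6,35.2,0,-1.44]';python3 - <<'E'
from ov import *
go(.4655,-.0652,.17,1.848)
E
```

```text
t 41.6 tcp [0.4098 0.2903 0.1888] yaw 0.112 tilt 2.09 F [-1.7  4.7  1.2] M [ 0.14  0.03 -0.  ] gap 0.398 q6 1.88
  d [ 1.63 35.97  1.32] turn -1.736 rows 9.3
time: 42.65
eef_pos: [0.4649, -0.06, 0.1832]
ee_rot: [0.724, 0.69, -0.009, -0.016]
wrist_force: [0.1, 0.1, -1.1]
finger_gap: 0.399
t 42.6 tcp [ 0.4649 -0.06    0.1832] yaw 1.523 tilt 2.06 F [ 0.1  0.1 -1.1] M [ 0.03 -0.06 -0.  ] gap 0.399 q6 -0.26
  d [-0.53  0.13  1.31] turn -0.325 rows 1.7
```

```bash
python3 -m crank '[0.4,-0.5,0.1,0.5,-0.16,0.4,-0.5,0.1,1,-0.32,0.4,-0.5,0.1,3,-0.32,0.4,-0.5,0.1,5,-0.32,0.4,-0.5,0.1,5,-0.32]';python3 - <<'E'
from ov import *
go(.4655,-.0652,.08,1.848)
C=cam("scene"); crop(C,200,130,300,210,7,"z2.png",1.3)
T0=cam("top");draw(T0,[],220,130,310,235,5.6,"z3.png",1.4)
E
```

```text
time: 43.28
eef_pos: [0.4623, -0.0642, 0.1314]
ee_rot: [0.605, 0.796, -0.007, -0.019]
wrist_force: [0.4, -0.7, -0.0]
finger_gap: 0.397
t 43.3 tcp [ 0.4623 -0.0642  0.1314] yaw 1.842 tilt 2.3 F [ 0.4 -0.7 -0. ] M [-0.03 -0.04 -0.07] gap 0.397 q6 -0.59
  d [-0.3   0.45  5.12] turn -0.006 rows 0.8
```

View pics/z2.png

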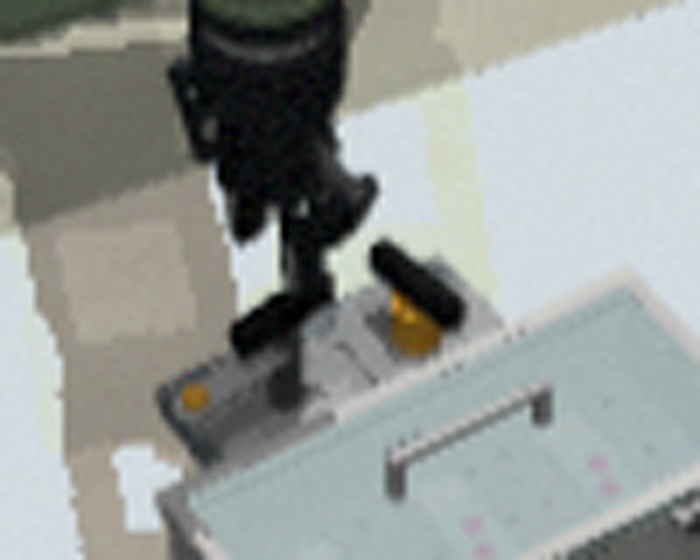

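```bash
python3 -m crank '[0.4,-0.3,0.4,0.3,0,0.4,-0.3,0.4,2,0,0.4,-0.3,0.4,3.5,0,0.4,-0.3,0.4,4.6,0,0.4,-0.3,0.4,4.6,0]';python3 - <<'E'
from ov import *
go(.4655,-.0652,.08,1.848)
C=cam("scene"); crop(C,200,130,300,210,7,"z4.png",1.3)
E
```

```text
time: 44.0
eef_pos: [0.4659, -0.0656, 0.0857]
ee_rot: [0.605, 0.796, -0.007, -0.018]
wrist_force: [-0.1, -0.4, 0.9]
finger_gap: 0.408
t 44.0 tcp [ 0.4659 -0.0656  0.0857] yaw 1.843 tilt 2.24 F [-0.1 -0.4  0.9] M [ 0.01 -0.03 -0.01] gap 0.408 q6 -0.59
  d [ 0.03 -0.01  0.57] turn -0.005 rows 0.1
```

View pics/z4.png

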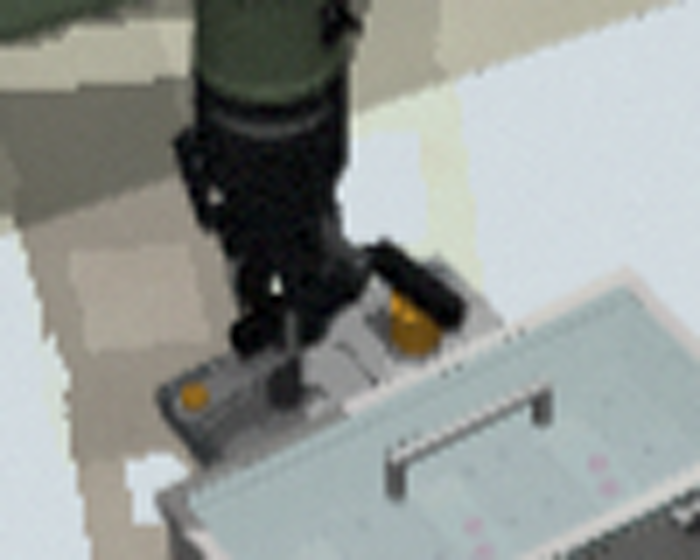

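```bash
python3 -m crank '[0.4,0,0,0.2,0,0.2,0,0,0.2,0,0,0,0,0.2,0,0,0,0,0.2,0,0,0,0,0.2,0]';python3 - <<'E'
from ov import *
go(.4655,-.0652,.08,3.25)
E
```

```text
time: 44.68
eef_pos: [0.4672, -0.0659, 0.085]
ee_rot: [0.605, 0.796, -0.006, -0.017]
wrist_force: [-1.8, 0.7, 3.7]
finger_gap: 0.153
t 44.7 tcp [ 0.4672 -0.0659  0.085 ] yaw 1.843 tilt 2.06 F [-1.8  0.7  3.7] M [ 0.29 -0.44  0.07] gap 0.153 q6 -0.59
  d [ 0.1  -0.13  0.51] turn -1.407 rows 7.5
```

Clamp bar gripped (gap 0.153). Turning it anticlockwise in stages.

```bash
python3 -m crank '[0,0,0,0,-0.12,0,0,0,0,-0.25,0,0,0,0,-0.38,0,0,0,0,-0.5,0,0,0,0,-0.5,0,0,0,0,-0.5]'
```

```text
time: 45.42
eef_pos: [0.4682, -0.0653, 0.085]
ee_rot: [0.39, 0.921, -0.001, -0.017]
wrist_force: [4.2, 3.5, -2.4]
finger_gap: 0.147
```

```bash
python3 -m crank '[0,0,0,0,-0.12,0,0,0,0,-0.25,0,0,0,0,-0.38,0,0,0,0,-0.5,0,0,0,0,-0.5,0,0,0,0,-0.5]';python3 - <<'E'
from ov import *
go(.467,-.065,.085,3.25)
C=cam("scene"); crop(C,200,130,300,210,7,"z5.png",1.3)
E
```

```text
time: 46.18
eef_pos: [0.4688, -0.0643, 0.0851]
ee_rot: [0.151, 0.988, 0.004, -0.016]
wrist_force: [3.8, 5.9, -0.9]
finger_gap: 0.151
t 46.2 tcp [ 0.4688 -0.0643  0.0851] yaw 2.839 tilt 1.9 F [ 3.8  5.9 -0.9] M [ 0.47 -0.71  0.03] gap 0.151 q6 -1.59
  d [ 0.15 -0.12  0.01] turn -0.411 rows 2.2
```

View pics/z5.png

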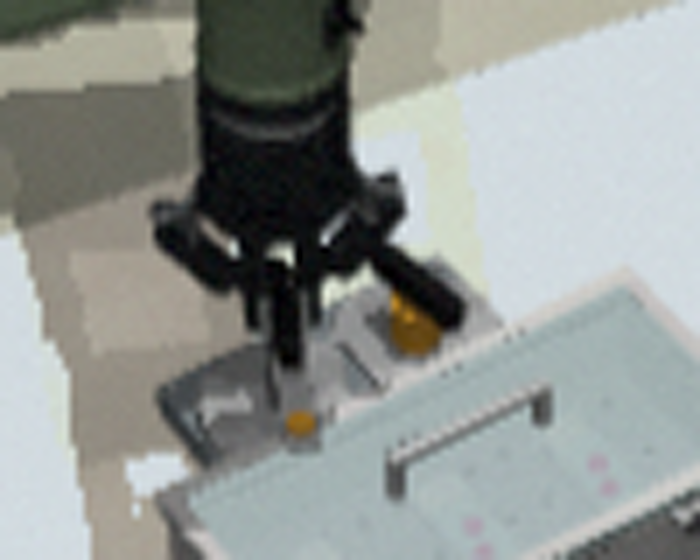

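The clamp follows; the latch knob is now at crop (300,425), just before the lid edge. Finishing the turn to the stop.

```bash
python3 -m crank '[0,0,0,0,-0.1,0,0,0,0,-0.2,0,0,0,0,-0.3,0,0,0,0,-0.38,0,0,0,0,-0.38]';python3 -c "
from ov import *
go(.467,-.065,.085,3.25)";python3 -m crank '[0,0,0,0,-0.03,0,0,0,0,-0.05,0,0,0,0,-0.05]';python3 -c "
from ov import *
go(.467,-.065,.085,3.25)"
```

```text
time: 46.85
eef_pos: [0.469, -0.0634, 0.0851]
ee_rot: [-0.038, 0.999, 0.008, -0.015]
wrist_force: [2.0, 5.7, 0.6]
finger_gap: 0.146
t 46.9 tcp [ 0.469  -0.0634  0.0851] yaw -3.065 tilt 1.91 F [2.  5.7 0.6] M [ 0.   -0.52  0.04] gap 0.146 q6 -1.97
  d [ 0.21 -0.15  0.01] turn -0.032 rows 0.2
time: 47.22
eef_pos: [0.469, -0.0632, 0.0851]
ee_rot: [-0.062, 0.998, 0.008, -0.015]
wrist_force: [2.4, 4.5, -0.3]
finger_gap: 0.145
t 47.2 tcp [ 0.469  -0.0632  0.0851] yaw -3.017 tilt 1.91 F [ 2.4  4.5 -0.3] M [-0.39 -0.47 -0.75] gap 0.145 q6 -2.02
  d [ 0.22 -0.15  0.01] turn 0.016 rows 0.1
```

The torque jumped to -0.75 N m, so the clamp is at its stop. Release, rise and look.

```bash
python3 -m crank '[0.35,0,0,0,0.03,0.4,0,0,0,0.03,0.4,0,0,-3,0.03,0.4,0,0,-7,0.03,0.4,0,4,-9,0.03,0.4,0,9,-9,0.03,0.4,0,15,-9,0.03,0.4,0,21,-9,0.03]';python3 - <<'E'
from ov import *
go(.4565,.018,.17,.276)
go(.4565,.018,.17,.276+3.1416)
T0=cam("top");b=T(*BOX)
def bar(cx,cy,a,z): return b([[cx+sx*.033*np.cos(a)-sy*.007*np.sin(a),cy+sx*.033*np.sin(a)+sy*.007*np.cos(a),z] for sx,sy in((1,1),(1,-1),(-1,-1),(-1,1))])
it=[(bar(-.121,-.042,0,.115),(0,0,255)),(bar(-.121,.042,.17,.087),(0,0,255))]
draw(T0,it,220,130,310,235,5.6,"z6.png",1.4)
E
```

```text
time: 48.22
eef_pos: [0.4454, 0.145, 0.179]
ee_rot: [-0.046, 0.999, 0.008, -0.015]
wrist_force: [1.0, 0.0, 0.5]
finger_gap: 0.402
t 48.2 tcp [0.4454 0.145  0.179 ] yaw -3.048 tilt 1.88 F [1.  0.  0.5] M [-0.06 -0.01  0.04] gap 0.402 q6 -1.55
  d [  0.06 -12.76   0.69] turn 2.959 rows 15.8
t 48.2 tcp [0.4454 0.145  0.179 ] yaw -3.048 tilt 1.88 F [1.  0.  0.5] M [-0.06 -0.01  0.04] gap 0.402 q6 -1.55
  d [  0.06 -12.76   0.69] turn -0.183 rows 2.0
```

View pics/z6.png

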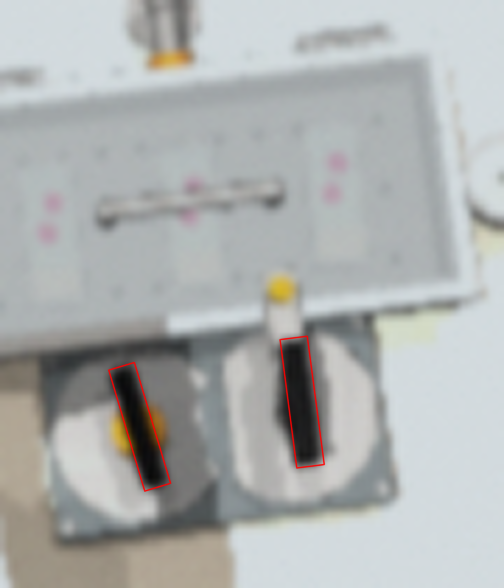

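The clamp is over the lid at its stop and matches the 1.40 rad outline at crop (302,400). The latch knob is over the lid edge at (280,290). For the valve I'll rotate the wrist the other way to stay within joint 6's range.

```bash
python3 -m crank '[0.4,0,0,0,0.18,0.4,0,0,0,0.36,0.4,0,0,0,0.54,0.4,0,0,0,0.72,0.4,0,0,0,0.9,0.4,0,0,0,1.08,0.4,0,0,0,1.26,0.4,0,0,0,1.44]';python3 -m crank '[0.4,0,0,0,0.18,0.4,0,0,0,0.36,0.4,0,0,0,0.54,0.4,0,0,0,0.72,0.4,0,0,0,0.9,0.4,0,0,0,1.08,0.4,0,0,0,1.26,0.4,0,0,0,1.44]';python3 - <<'E'
from ov import *
go(.457,.0183,.14,.276)
E
```

```text
time: 49.28
eef_pos: [0.4433, 0.1514, 0.1789]
ee_rot: [0.624, 0.782, -0.002, -0.019]
wrist_force: [1.4, -0.4, -0.2]
finger_gap: 0.397
time: 50.28
eef_pos: [0.4431, 0.1506, 0.1787]
ee_rot: [0.985, 0.174, -0.015, -0.012]
wrist_force: [0.4, 0.2, -1.3]
finger_gap: 0.4
t 50.3 tcp [0.4431 0.1506 0.1787] yaw 0.349 tilt 2.18 F [ 0.4  0.2 -1.3] M [ 0.01 -0.05 -0.01] gap 0.4 q6 1.34
  d [-3.12 13.02  3.57] turn 0.073 rows 2.2
```

```bash
python3 -m crank '[0.32,-0.7,3,0,0.07,0.32,-1.5,6.5,0,0.07,0.32,-2.5,10,1,0.07,0.32,-3.1,13,2,0.07,0.32,-3.1,13,3,0.07,0.32,-3.1,13,3.5,0.07,0.32,-3.1,13,3.5,0.07]';python3 - <<'E'
from ov import *
go(.457,.0183,.066,.276)
E
```

```text
time: 51.15
eef_pos: [0.4565, 0.0194, 0.1402]
ee_rot: [0.99, 0.14, -0.016, -0.012]
wrist_force: [-0.1, 0.5, -0.5]
finger_gap: 0.322
t 51.1 tcp [0.4565 0.0194 0.1402] yaw 0.28 tilt 2.26 F [-0.1  0.5 -0.5] M [-0.02  0.    0.04] gap 0.322 q6 1.13
  d [0.22 0.32 7.41] turn 0.004 rows 1.2
```

```bash
python3 -m crank '[0.32,0.2,0.2,1,0,0.32,0.2,0.2,3,0,0.32,0.2,0.2,4.8,0,0.32,0.2,0.2,4.8,0]';python3 - <<'E'
from ov import *
go(.457,.0183,.066,.276)
C=cam("scene"); crop(C,210,120,310,200,7,"z7.png",1.3)
E
```

```text
time: 51.65
eef_pos: [0.4558, 0.0197, 0.0906]
ee_rot: [0.99, 0.14, -0.018, -0.012]
wrist_force: [-0.9, -0.3, 0.2]
finger_gap: 0.32
t 51.6 tcp [0.4558 0.0197 0.0906] yaw 0.282 tilt 2.47 F [-0.9 -0.3  0.2] M [-0.   -0.01  0.04] gap 0.32 q6 1.13
  d [0.15 0.24 2.45] turn 0.006 rows 0.4
```

View pics/z7.png

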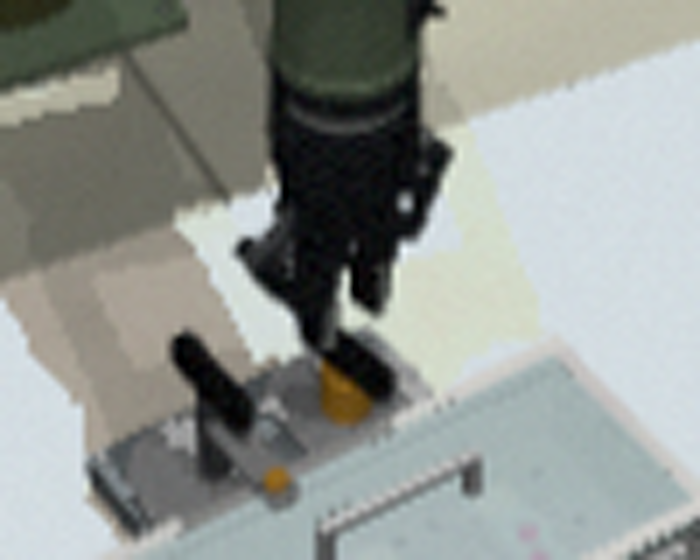

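The jaws straddle the valve bar at crop (340,340), and the knuckle is well clear of the clamp. Descend and grip.

```bash
python3 -m crank '[0.32,0.15,0.2,0.8,0,0.32,0.15,0.2,1.8,0,0.32,0.15,0.2,2.5,0,0.32,0.15,0.2,2.5,0]'; python3 -m crank '[0.2,0,0,0,0,0,0,0,0,0,0,0,0,0,0,0,0,0,0,0]';python3 - <<'E'
from ov import *
go(.457,.0183,.066,1.676)
C=cam("scene"); crop(C,210,120,310,200,7,"z8.png",1.3)
E
```

```text
time: 52.2
eef_pos: [0.4571, 0.0185, 0.0657]
ee_rot: [0.99, 0.14, -0.017, -0.012]
wrist_force: [0.3, -0.0, -0.3]
finger_gap: 0.323
time: 52.7
eef_pos: [0.4569, 0.02, 0.0662]
ee_rot: [0.99, 0.14, -0.017, -0.014]
wrist_force: [-2.6, 6.2, 1.8]
finger_gap: 0.141
t 52.7 tcp [0.4569 0.02   0.0662] yaw 0.281 tilt 2.54 F [-2.6  6.2  1.8] M [ 0.75  0.21 -0.03] gap 0.141 q6 1.12
  d [-0.04  0.17  0.01] turn -1.395 rows 7.5
```

View pics/z8.png

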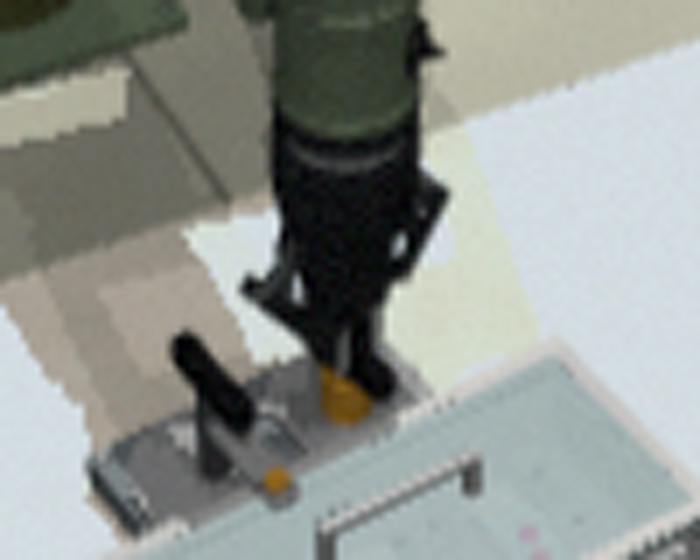

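Gripped (gap 0.141). Turning the valve anticlockwise in stages.

```bash
python3 -m crank '[0,0,0.1,0,-0.1,0,0,0.1,0,-0.2,0,0,0.1,0,-0.3,0,0,0.1,0,-0.4,0,0,0.1,0,-0.4]';python3 -c "
from ov import *
go(.457,.0190,.066,1.676)"
```

```text
time: 53.38
eef_pos: [0.457, 0.0198, 0.0662]
ee_rot: [0.943, 0.333, -0.014, -0.018]
wrist_force: [0.1, 3.8, -0.8]
finger_gap: 0.143
t 53.4 tcp [0.457  0.0198 0.0662] yaw 0.68 tilt 2.58 F [ 0.1  3.8 -0.8] M [ 0.26 -0.01  0.02] gap 0.143 q6 0.72
  d [-0.05  0.06  0.02] turn -0.996 rows 5.3
```

```bash
python3 -m crank '[0,0,0,0,-0.1,0,0,0,0,-0.2,0,0,0,0,-0.3,0,0,0,0,-0.4,0,0,0,0,-0.5,0,0,0,0,-0.5]';python3 -m crank '[0,0,0,0,-0.1,0,0,0,0,-0.2,0,0,0,0,-0.3,0,0,0,0,-0.4,0,0,0,0,-0.47,0,0,0,0,-0.47]';python3 -c "
from ov import *
go(.457,.0190,.066,1.676)"
```

```text
time: 54.12
eef_pos: [0.4573, 0.0197, 0.0662]
ee_rot: [0.831, 0.555, -0.009, -0.02]
wrist_force: [0.8, 2.2, -1.1]
finger_gap: 0.141
time: 54.88
eef_pos: [0.4575, 0.0199, 0.0662]
ee_rot: [0.68, 0.733, -0.004, -0.022]
wrist_force: [1.1, 3.7, -2.5]
finger_gap: 0.146
t 54.9 tcp [0.4575 0.0199 0.0662] yaw 1.644 tilt 2.51 F [ 1.1  3.7 -2.5] M [ 0.01 -0.44  0.03] gap 0.146 q6 -0.24
  d [-0.09 -0.06  0.02] turn -0.032 rows 0.2
```

```bash
python3 -m crank '[0,0,0,0,-0.03,0,0,0,0,-0.06,0,0,0,0,-0.06]';python3 -c "
from ov import *
go(.457,.0190,.066,1.676)"
```

```text
time: 55.25
eef_pos: [0.4575, 0.0199, 0.0662]
ee_rot: [0.659, 0.752, -0.003, -0.022]
wrist_force: [-0.4, 2.5, -1.0]
finger_gap: 0.142
t 55.2 tcp [0.4575 0.0199 0.0662] yaw 1.702 tilt 2.52 F [-0.4  2.5 -1. ] M [-0.14 -0.15 -0.73] gap 0.142 q6 -0.3
  d [-0.09 -0.06  0.02] turn 0.026 rows 0.1
```

The valve is at its stop (-0.73 N m). Release, clear the area and check everything.

```bash
python3 -m crank '[0.3,0,0,0,0.03,0.35,0,0,0,0.03,0.35,0,0,-2,0.03,0.35,0,0,-6,0.03,0.35,0,0,-11,0.03,0.35,4,0,-14,0.03,0.35,10,0,-15,0.03,0.35,16,0,-15,0.03]';python3 -m crank '[0.5,6,0,0,0,0.5,12,0,0,0,0.5,18,0,0,0,0.5,18,0,0,0]';python3 - <<'E'
from ov import *
print(get_obs()["eef_pos"],get_obs()["wrist_force"])
T0=cam("top");b=T(BOX[0]+.003,BOX[1],BOX[2])
def bar(cx,cy,a,z): return b([[cx+sx*.033*np.cos(a)-sy*.007*np.sin(a),cy+sx*.033*np.sin(a)+sy*.007*np.cos(a),z] for sx,sy in((1,1),(1,-1),(-1,-1),(-1,1))])
it=[(bar(-.124,-.042,0,.115),(0,0,255)),(bar(-.124,.042,1.57,.087),(0,0,255)),(b(rect(.146,.296,.073)),(0,255,0))]
draw(T0,it,190,110,320,235,5,"f1.png",1.4)
crop(T0,0,0,512,384,1.5,"f2.png",1.2)
S=cam("scene"); draw(S,it,200,120,340,230,5.5,"f3.png",1.3)
E
```

```text
time: 56.25
eef_pos: [0.4431, 0.1761, 0.2228]
ee_rot: [0.67, 0.742, -0.002, -0.02]
wrist_force: [1.0, -0.2, -1.0]
finger_gap: 0.352
time: 56.75
eef_pos: [0.4241, 0.3585, 0.2279]
ee_rot: [0.668, 0.744, -0.002, -0.02]
wrist_force: [0.2, -0.4, -0.2]
finger_gap: 0.502
[0.4241399  0.35846547 0.22786134] [ 0.24275124 -0.41857622 -0.15258506]
```

View pics/f1.png

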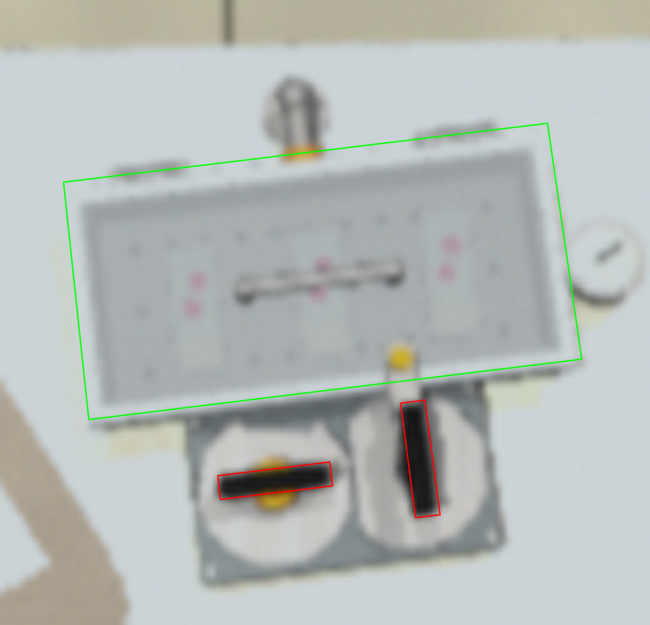

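View pics/f2.png

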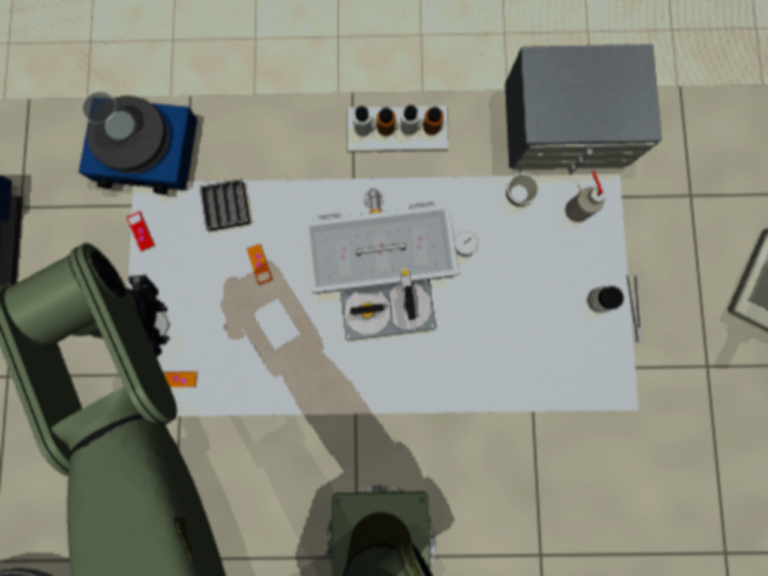

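View pics/f3.png

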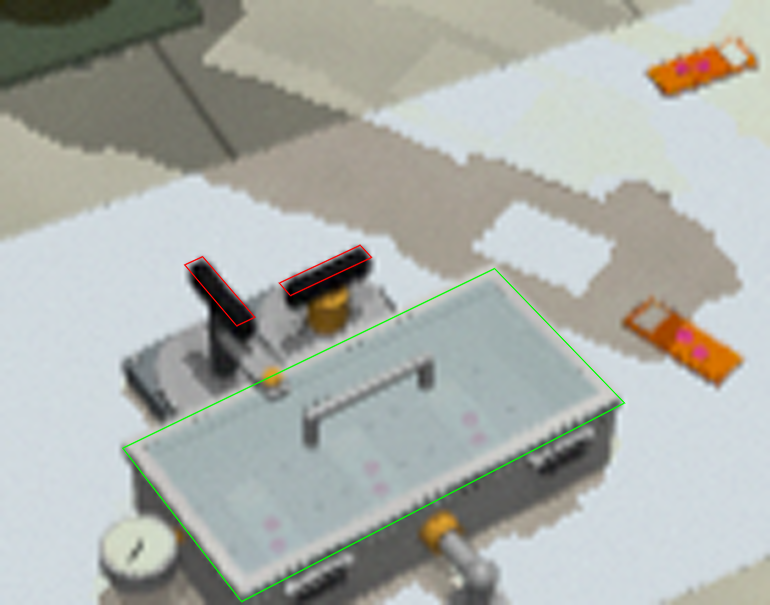

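The lid is flat shut, the clamp and valve match their end-stop outlines, all three carriers show through the lid, and no white carrier remains on the bench. Handing in.

```bash
python3 -c "
from cell import *
print(sign_off())"
```

```text
the job is handed in; nothing more can be done
None
```

The job is done and handed in at about 57 s of robot time; no verdict was reported.

**What I did**
- Three white slide carriers were out on the bench, with no fourth visible in either camera. All three now lie flat and apart on the box floor. I left the orange and red lookalikes alone.
- I pushed the lid shut, swung the clamp to its stop over the lid, then turned the valve open to its stop.

**Last checks**
- **Lid:** it stopped at 16 N when pressed down, and its frame matches the shut outline in both views.
- **Clamp and valve:** both reached their stops with a clear torque rise of about 0.75 N m. Their handles match the fully-over and fully-open outlines.
- **Carriers and bench:** all three carriers show through the lid, and no white carrier is left on the bench. The other items looked undisturbed. In the final top view the arm hid the petri dish, which I had last seen clearly before the lid was closed.
- **Robot:** the gripper ended about 0.22 m above the bench, touching nothing.

**What disagreed**
- **Fingertip height:** contact showed the fingertips about 9 mm above the reported TCP height, not 11 mm ahead of it as described. The first grasp took several tries before I corrected for this. During those tries the fingers pressed lightly, about 4 N, once, probably on top of that carrier.
- **Box position:** my fitted box position was about 3 mm too far forward, and I corrected it before gripping the handles.

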